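# Feel out the free cells of a flapped vial box, load it and pin its keeper

## Robot

A 6-joint arm with a two-finger parallel gripper is mounted at the origin on a cart in front of the work surface, level with it; the furniture and walls round the work are solid. World frame = base frame: x ahead of the robot, y to its left, z up, the work surface at z = 0. Lengths are in m, angles in rad, forces in N, time in s.
With the tool pointing down it reaches from about 0.425 to 0.925 m from the base axis. Payload 12.5 kg.
Tool frame: the origin (TCP) lies midway between the tips of the shut fingers; the grasp point (between the pads) lies 19 mm behind it (ctrl.grip_point_offset is the distance from the TCP to the grasp point, in m); z points along the fingers, y is the line along which they close (so a half turn about z gives the same grasp; the last joint's range is limited). The gripper opens to 85 mm and grips with 20 to 120 N. Pads are 22 mm wide; open, the fingers measure 114 mm over their backs; the gripper's body (76 mm by 85 mm) begins 54 mm behind the grasp point. The pads swing forward as they close: fully open they stand 13 mm farther back than shut.
Start: joints at [1.011, 0.491, 1.559, -0, 1.092, -0.106], TCP at [0.274, 0.562, 0.231] pointing down, gripper open.
Joint ranges: [-3.1, 3.1], [-0.84, 2.19], [0.05, 2.79], [-1.13, 4.28], [0.06, 2.93], [-2.69, 2.69]. Speed limits (rad/s): [2.22, 2.22, 2.79, 3.14, 3.14, 3.14].

## Interface

Orientations are given as a rotation vector (axis times angle).
In Python, from bench import ctrl gives the robot as it stands. The module is installed in compiled form; this text tells all that it offers.
- The arm moves only by the shell command python3 -m pendant 'ROWS'. ROWS is a JSON object of lists of equal length, an entry for each row: "jaw": the gripper's target within -1 to 1 (fully open at 1, half-way at 0, shut at -1); "dp": the shift along the tool's x, y, z in mm, a list of three; "turn": the turn about the tool's z in rad. A call has 1 to 5 rows; each row is the pose to reach, as a shift and turn from the pose commanded when the call began, along the tool's axes at that moment; what a row does not reach only later rows make up. A row lasts 1/10 s, in which the tool goes at most 50 mm and 8.59 degrees, less where a joint would pass 70% of its speed; a pose out of reach is approached as far as the arm can. A call with a gripper value outside its range is refused whole. The fingers move at their own pace and stop on an object; the grip force is fixed at half the most. Time passes only in rows, so rows that repeat a pose let the fingers close. It gives the time, the measured TCP pose, the force, the opening and the grip force at its end, in the units of the state.
- ctrl.state(): the state, without advancing time (a new reading comes with each control period).
- ctrl.capture(name): name is "scene" or "top" or "wrist"; returns a dict with "frame" (400x640x3 uint8, red, green, blue), "depth" (400x640 float32, m along the optical axis (not along the pixel's ray), 0 where there is no reading), "fx", "fy", "cx", "cy" (pixels), "rvec" (rotation vector, rad) and "tvec" (3), from world to camera coordinates, as OpenCV has them. Camera axes: x right, y down, z forward; pixel columns grow to the right and rows downward; lengths in m; the calibration is good to about 2 mm. A picture is of the moment at which its call begins.
- ctrl.hand_in(): hands the job in; it is judged then, once.
The state is a dict: "time": time; "q": joint angles; "qvel": joint speeds; "tau": joint torques, N m; "ee_pos": TCP position; "ee_rot": TCP orientation; "ft_force": force on the tool from outside, world axes, zero at the start; "torque": the same for the moment, N m; "grip_width": opening from 0.0 (shut) to 1.0 (fully open); "finger_force": force on a finger pad.
Only numpy, scipy, OpenCV 4.12 (cv2) and the standard library are available. Lean on these libraries where they do the work, as an engineer would, in place of code of your own. Each camera call takes 0.05 s, during which the arm holds its last target. There are 200 camera calls.

## Task

Some cells of the white vial box already hold a short vial that cannot be seen under its closed flap: first take the rod and push its end down on the flaps until you have found at least one empty cell with it. Then stand every sample vial from the grey carrying rack upright in an empty cell, down on the cell's floor and one to a cell, without forcing a vial against a taken cell; after that swing the keeper bar closed over the vials and lock it by passing the rod down through the keeper's eye into the lock post, fully home. Leave the gauge, the tape and the timer alone.

Things in the scene. Friction and masses are not known exactly. Their poses are not given: they have to be found in the camera images.
- vial_box: fixed white vial storage block, 136 x 200 x 48 mm, with two rows of three square cells under flaps: rows at x = -30 and +30 mm, columns at y = +60, 0, -60 mm. Beside it a pivot post (x = 0, y = +128 mm) and a lock post (34 x 30 mm, 94 mm tall; x = 0, y = -120 mm). Origin: on the bench under the block's centre; x away from the robot, y left, z up; turned by at most 0.2 rad
- cell_1 (a point): near row, left cell: centre of its mouth, level with the block's top face (48 mm above the bench). Flap of every cell: grey, 36 mm square, just below the top face, hinged on the cell's +x side; it gives way downwards under less than 1 N and springs back up when let go
- cell_2 (a point): near row, middle cell: centre of its mouth, level with the block's top face (48 mm above the bench). Every cell is 40 mm square inside, its floor 42 mm below the top face
- cell_3 (a point): near row, right cell: centre of its mouth, level with the block's top face (48 mm above the bench). A taken cell holds a short stored vial (36 mm tall, 30 mm across) under its closed flap, so there the flap stops after 2 to 4 mm; in an empty one nothing stops the rod or a vial
- cell_4 (a point): far row, left cell: centre of its mouth, level with the block's top face (48 mm above the bench). As the other cells
- cell_5 (a point): far row, middle cell: centre of its mouth, level with the block's top face (48 mm above the bench). As the other cells
- cell_6 (a point): far row, right cell: centre of its mouth, level with the block's top face (48 mm above the bench). As the other cells
- keeper (a joint): steel keeper bar, 50 mm wide, 5 mm thick, underside 96 mm above the bench (over the caps of seated vials), turning level on the pivot post. 0 = closed: along the block over the inner edges of all cells, against its stop, eye over the lock hole; positive (rad) = open, anticlockwise from above, pointing away behind the block. Light friction holds it where it is left
- keeper_knob (a point): centre of the top of the black upright knob on the keeper bar (20 mm diameter, 36 mm tall), 90 mm from the pivot axis, 137 mm above the bench
- keeper_eye (a point): centre of the eye (12 mm round through-hole) near the keeper's free end, 248 mm from the pivot axis, at the bar's upper face, 101 mm above the bench
- lock_hole (a point): centre of the mouth of the vertical 12 mm round hole, 70 mm deep, in the top of the lock post, 94 mm above the bench
- rod: loose probing and locking rod: steel shank 8 mm diameter, 72 mm long, tapered end; collar 22 mm diameter, 5 mm thick; above it a black square grip 16 x 16 mm, 36 mm tall. Origin: centre of the collar's underside; z up, x and y square to the grip's faces. Starts upright in the rod stand, collar on its top. Fully home in the lock the collar lies on the keeper, 7 mm above lock_hole
- rod_tip (a point): lower end of the rod's shank, 72 mm below the rod's origin
- rod_stand: fixed grey stand, 60 x 60 x 80 mm, with a vertical 11 mm hole, 78 mm deep, in the middle of its top, in which the rod hangs by its collar. Origin: on the bench under its centre, z up
- sample_1: capped sample vial, 28 mm diameter, 82 mm tall (grip the lower 68 mm, below the cap), standing in the carrying rack (two or three are there); origin: centre of its underside, z up to the cap. Seated in a cell its foot is 6 mm above the bench
- sample_2: capped sample vial, 28 mm diameter, 82 mm tall (grip the lower 68 mm, below the cap), standing in the carrying rack (two or three are there); origin: centre of its underside, z up to the cap. Seated in a cell its foot is 6 mm above the bench
- sample_3: capped sample vial, 28 mm diameter, 82 mm tall (grip the lower 68 mm, below the cap), standing in the carrying rack (two or three are there); origin: centre of its underside, z up to the cap. Seated in a cell its foot is 6 mm above the bench
- carry_rack: loose grey carrying rack, 70 x 204 x 30 mm, 0.6 kg, left of the block, with three wells 31 mm square and 24 mm deep, at y = +66, 0, -66 mm, x = 0, their floors 6 mm above the bench. Origin: centre of its underside, y along its length, z up
- spare_gauge: spare pressure gauge lying on the bench (96 x 63 x 28 mm), not to be disturbed
- tape_roll: roll of tape lying on the bench (55 x 53 x 19 mm), not to be disturbed
- bench_timer: bench timer (62 x 66 x 20 mm), not to be disturbed

How it is judged:
By the outcome, as a careful person would: the job done as asked, in the order asked, and still so for the second after the job is handed in, with the robot touching nothing.
Of stored_1, stored_2, stored_3, stored_4, stored_5, stored_6 only 2 to 3 are there at a start; the rules pass over those that are not, and their reading is None.
Of sample_1, sample_2, sample_3 only 2 to 3 are there at a start; the rules pass over those that are not, and their reading is None.
At some moment in a run one of carry_rack may be knocked a few centimetres aside while the robot is not near it.
It also fails if it takes over 200 s, if anything falls off the work surface, if the arm or the gripper's body presses on something with over 40 N, if the wrist force passes 120 N, or if a joint passes its speed limit or range.

## Working session

There is one attempt and no reset: what is moved stays moved. The work goes in short steps, Python scripts to look and compute and a shell command to move; the robot and the scene stay as the last step left them, time stands still between calls to the robot, and variables do not carry over. Pictures are saved under pics/ and viewed, at most 14 in all, crops included, and the job is handed in when it is done.

```bash
mkdir -p pics
cat > h.py <<'E'
import numpy as np, cv2
from bench import ctrl
R=lambda r: cv2.Rodrigues(np.array(r,float))[0]
def cap(n,f=None):
    c=ctrl.capture(n)
    if f: cv2.imwrite('pics/'+f,cv2.cvtColor(c['frame'],cv2.COLOR_RGB2BGR))
    np.savez('/tmp/%s.npz'%n,**c); return c
def ld(n): return dict(np.load('/tmp/%s.npz'%n))
def pw(c,u,v,z=None):
    """pixel->world, by depth or on plane z"""
    M=R(c['rvec']); t=np.array(c['tvec']).ravel()
    d=np.array([(u-c['cx'])/c['fx'],(v-c['cy'])/c['fy'],1.])
    if z is None:
        D=c['depth'][int(v)-1:int(v)+2,int(u)-1:int(u)+2]; D=np.median(D[D>0]); return M.T@(d*D-t)
    o=-M.T@t; w=M.T@d; return o+w*(z-o[2])/w[2]
def cloud(c):
    M=R(c['rvec']); t=np.array(c['tvec']).ravel(); v,u=np.mgrid[:400,:640]; D=c['depth']
    P=np.stack([(u-c['cx'])/c['fx']*D,(v-c['cy'])/c['fy']*D,D],-1)-t
    P=P@M; P[D<=0]=np.nan; return P
def px(c,p):
    q=R(c['rvec'])@np.array(p)+np.array(c['tvec']).ravel(); return c['fx']*q[0]/q[2]+c['cx'],c['fy']*q[1]/q[2]+c['cy']
def go(p,s=None):
    """dp in mm (tool axes) from the present pose to TCP p"""
    s=s or ctrl.state(); return np.round(1000*R(s['ee_rot']).T@(np.array(p)-s['ee_pos']),1)
E
python3 -c "
from h import *
for n in ['scene','top','wrist']:
    c=cap(n,n+'0.png'); print(n,c['fx'],c['cx'],c['cy'],c['rvec'],c['tvec'])
s=ctrl.state();print(s); print(R(s['ee_rot']),ctrl.grip_point_offset)
im=[cv2.imread('pics/%s0.png'%n) for n in ['scene','top']]
cv2.imwrite('pics/st.png',cv2.resize(np.vstack(im),None,fx=.9,fy=.75))
"
```

```text
scene 452.1491829171087 320.30791169106766 205.43766093022842 [ 2.04157497 -1.15353062  0.5432079 ] [-0.22273052  0.4576662   0.79685034]
top 401.1752611751055 317.75760132634144 193.61808009502388 [ 2.15291881 -2.20375879  0.05157383] [0.11798159 0.60611631 1.36309173]
wrist 321.97838561040857 320.596670104997 194.51318799594108 [-2.46775407 -1.54187201 -0.20377635] [-0.62475576 -0.03392087  0.3788115 ]
{'time': 0.15, 'q': array([ 1.01143550e+00,  4.91440286e-01,  1.55929538e+00,  3.24273219e-06,
        1.09169057e+00, -1.05575711e-01]), 'qvel': array([-0.0015089 , -0.0021082 , -0.0040666 ,  0.00034307,  0.0014438 ,
       -0.00012646]), 'tau': array([ 1.14885366e-03, -6.18715882e+01, -2.61686629e+01, -1.25843662e-04,
        3.25890622e-03, -7.37028222e-05]), 'ee_pos': array([0.27386528, 0.56163288, 0.2308549 ]), 'ee_rot': array([-7.06644256e-01, -3.06080551e+00,  1.23609974e-03]), 'ft_force': array([-0.22319449, -0.028126  ,  0.53318126]), 'torque': array([-0.01694537, -0.00848485,  0.00119389]), 'finger_force': 0.0, 'grip_width': 1.0052219014752668}
[[-8.98793584e-01  4.38371869e-01 -4.44773980e-04]
 [ 4.38372085e-01  8.98793312e-01 -7.05011173e-04]
 [ 9.07028136e-05 -8.28636016e-04 -9.99999653e-01]] 0.0187
```

View pics/top0.png

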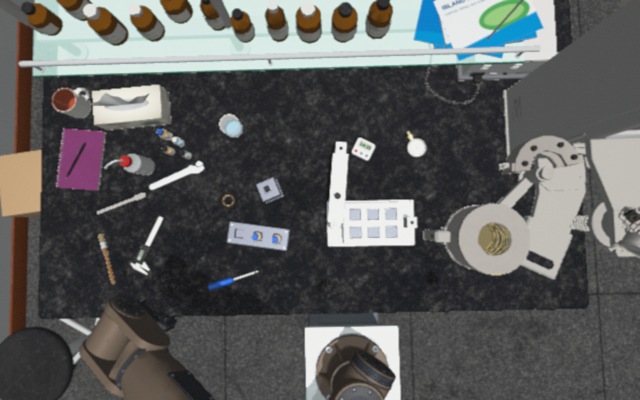

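View pics/scene0.png

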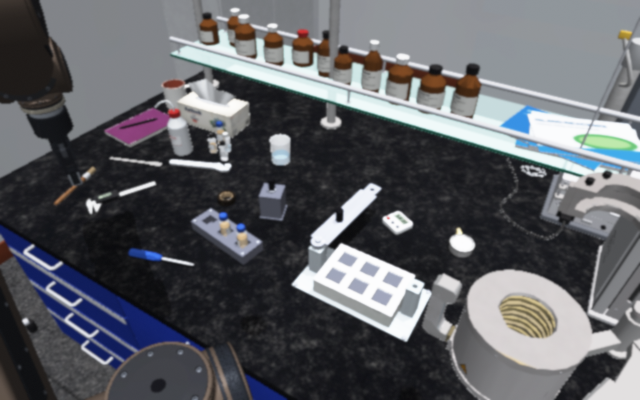

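The top view shows the box at about (370,222), the keeper open along image-up (eye at (341,147)), the rack at (258,236) with two vials, the rod stand at (269,188), and a big drum right of the lock post. Enlarging crops next.

```bash
python3 -c "
from h import *
c=ld('top'); im=cv2.cvtColor(c['frame'],cv2.COLOR_RGB2BGR)
cr=im[125:265,215:455]
a=cv2.resize(cr,(800,467),interpolation=cv2.INTER_CUBIC)
cv2.imwrite('pics/top_c.png',a)
for n,u,v,z in [('boxNE',413,200,.048),('boxSE',413,246,.048),('boxSW',328,246,.048),('eye',341,147,.101),('stand',269,188,None),('knob',338,186,None),('vial2',258,236,None),('vial3',277,238,None),('drum',500,215,None),('drumarm',438,236,None),('drumarm2',430,236,None)]:
    print(n,pw(c,u,v,z).round(4), None if z is None else pw(c,u,v).round(4))
"
```

```text
boxNE [ 0.5777 -0.2166  0.048 ] [ 0.5799 -0.2272 -0.0007]
boxSE [ 0.424  -0.2107  0.048 ] [ 0.4206 -0.2214 -0.002 ]
boxSW [0.4301 0.073  0.048 ] [0.4271 0.0728 0.0007]
eye [0.7544 0.0228 0.101 ] [0.7711 0.0189 0.0097]
stand [0.6256 0.261  0.101 ] None
knob [0.6267 0.0359 0.1005] None
vial2 [0.4697 0.3027 0.0788] None
vial3 [0.4621 0.2393 0.0859] None
drum [ 0.5202 -0.4358  0.2066] None
drumarm [ 0.462  -0.2549  0.1938] None
drumarm2 [ 0.4602 -0.2447  0.1409] None
```

View pics/top_c.png

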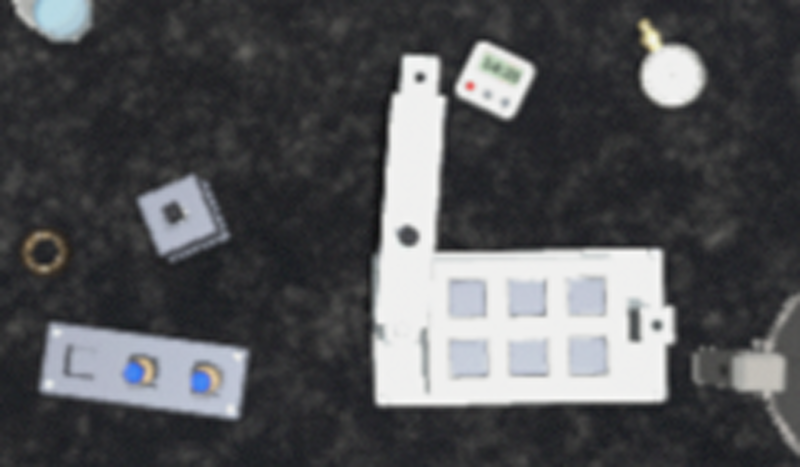

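```bash
python3 -c "
from h import *
from scipy.optimize import least_squares
c=ld('top')
f=lambda u,v,z: pw(c,215+u/3.3333,125+v/3.3333,z)
ce=[(468,357),(528,356),(587,355),(467,298),(527,297),(586,296)]
L=[(-.03,.06),(-.03,0),(-.03,-.06),(.03,.06),(.03,0),(.03,-.06),(0,-.12)]
W=[f(u,v,.046)[:2] for u,v in ce]+[f(657,325,.094)[:2]]
W=np.array(W);L=np.array(L)
def m(p,l): a=p[2];return np.array(l)@np.array([[np.cos(a),np.sin(a)],[-np.sin(a),np.cos(a)]])+p[:2]
r=least_squares(lambda p:(m(p,L)-W).ravel(),[.5,-.07,0]);print('box',r.x.round(4));print((r.fun*1000).round(1).reshape(-1,2))
print('cells\n',m(r.x,L).round(4),'pivot',m(r.x,[[0,.128]]).round(4))
print('eye',f(420,76,.101),'knob',f(408,235,.137),'rod',f(176,212,.121))
print('caps',f(137,372,.088),f(203,380,.088))
for u,v in [(52,324),(248,349),(237,417),(41,391)]: print('rack',f(u,v,.03).round(4))
for u,v in [(193,174),(137,201),(170,262) ]: print('stand',f(u,v,.08).round(4))
# drum nose
for n in ['top','scene']:
    P=cloud(ld(n)).reshape(-1,3); s=(P[:,1]>-.36)&(P[:,1]<-.2)&(P[:,0]>.38)&(P[:,0]<.58)&(P[:,2]>.03); Q=P[s]
    for y in np.arange(-.36,-.2,.01):
        q=Q[(Q[:,1]>=y)&(Q[:,1]<y+.01)]
        if len(q): print(n,round(y,2),len(q),q.min(0).round(3),q.max(0).round(3))
"
```

```text
box [ 0.5038 -0.0807 -0.0082]
[[-0.1 -0.2]
 [-0.3  0.1]
 [-0.5 -0.6]
 [ 0.4 -0. ]
 [ 0.3  0.5]
 [ 0.2 -0. ]
 [-0.   0.2]]
cells
 [[ 0.4743 -0.0204]
 [ 0.4738 -0.0804]
 [ 0.4733 -0.1404]
 [ 0.5343 -0.0209]
 [ 0.5338 -0.0809]
 [ 0.5333 -0.1409]
 [ 0.5028 -0.2007]] pivot [[0.5048 0.0473]]
eye [0.75177666 0.02289063 0.101     ] knob [0.59354443 0.03981462 0.137     ] rod [0.6220503  0.26205693 0.121     ]
caps [0.46824626 0.3074108  0.088     ] [0.45902673 0.24264812 0.088     ]
rack [0.5171 0.4045 0.03  ]
rack [0.487  0.2032 0.03  ]
rack [0.4182 0.2157 0.03  ]
rack [0.4489 0.4164 0.03  ]
stand [0.663  0.2504 0.08  ]
stand [0.6373 0.3067 0.08  ]
stand [0.5758 0.2746 0.08  ]
top -0.36 219 [ 0.381 -0.36   0.055] [ 0.54  -0.35   0.212]
top -0.35 213 [ 0.382 -0.35   0.057] [ 0.531 -0.34   0.214]
top -0.34 277 [ 0.38  -0.34   0.053] [ 0.524 -0.33   0.215]
top -0.33 283 [ 0.393 -0.33   0.054] [ 0.514 -0.32   0.213]
top -0.32 387 [ 0.405 -0.32   0.052] [ 0.496 -0.31   0.211]
top -0.31 36 [ 0.431 -0.31   0.036] [ 0.485 -0.305  0.208]
top -0.3 4 [ 0.461 -0.293  0.187] [ 0.47  -0.292  0.189]
top -
[... 575 characters left out ...]
.52  -0.33   0.211]
scene -0.33 518 [ 0.387 -0.33   0.051] [ 0.508 -0.32   0.211]
scene -0.32 365 [ 0.404 -0.32   0.037] [ 0.487 -0.31   0.21 ]
scene -0.31 104 [ 0.427 -0.31   0.037] [ 0.479 -0.3    0.198]
scene -0.3 139 [ 0.439 -0.3    0.038] [ 0.473 -0.29   0.192]
scene -0.29 238 [ 0.44  -0.29   0.036] [ 0.475 -0.28   0.197]
scene -0.28 323 [ 0.44  -0.28   0.039] [ 0.474 -0.27   0.198]
scene -0.27 318 [ 0.44  -0.27   0.034] [ 0.471 -0.26   0.199]
scene -0.26 300 [ 0.439 -0.26   0.041] [ 0.474 -0.25   0.198]
scene -0.25 134 [ 0.442 -0.25   0.046] [ 0.472 -0.243  0.193]
scene -0.22 109 [ 0.482 -0.214  0.03 ] [ 0.518 -0.21   0.096]
scene -0.21 136 [ 0.482 -0.21   0.031] [ 0.52  -0.2    0.096]
```

```bash
python3 -c "
from h import *
c=ld('wrist'); s=ctrl.state(); T=R(s['ee_rot']); M=R(c['rvec']); o=-M.T@c['tvec'].ravel()
print('cam in tool mm',(T.T@(o-s['ee_pos'])*1000).round(1)); print((T.T@M.T).round(3))
print('dp to above rod', go([.622,.262,.23]))
"
```

```text
cam in tool mm [  66.1    0.2 -143. ]
[[-0.    -0.965 -0.261]
 [ 1.    -0.    -0.   ]
 [ 0.    -0.261  0.965]]
dp to above rod [-444.3 -116.7    0.9]
```

```bash
python3 -m pendant '{"jaw":[1,1,1,1,1],"dp":[[-444,-117,0],[-444,-117,0],[-444,-117,0],[-444,-117,0],[-444,-117,0]],"turn":[0,0,0,0,0]}'; python3 -c "
from h import *
print(go([.622,.262,.23]))"
```

```text
time: 0.65
ee_pos: [0.4645, 0.397, 0.2312]
ee_rot: [-0.707, -3.061, 0.0]
ft_force: [0.6, 1.4, -0.6]
grip_width: 1.001
finger_force: 0.0
[-200.7  -52.3    1.2]
```

```bash
python3 -m pendant '{"jaw":[1,1,1,1,1],"dp":[[-201,-52,0],[-201,-52,0],[-201,-52,0],[-201,-52,0],[-201,-52,0]],"turn":[0.14,0.28,0.42,0.56,0.68]}';python3 -m pendant '{"jaw":[1,1],"dp":[[0,0,0],[0,0,0]],"turn":[0,0]}'; python3 -c "
from h import *
cap('wrist','w1.png')
c=ld('wrist');print(go([.622,.262,.23]),px(c,[.622,.262,.121]),px(c,ctrl.state()['ee_pos']))"
```

```text
time: 1.15
ee_pos: [0.6245, 0.2597, 0.2305]
ee_rot: [1.7, 2.641, -0.001]
ft_force: [-1.3, 0.5, -0.4]
grip_width: 1.0
finger_force: 0.0
time: 1.35
ee_pos: [0.6206, 0.264, 0.231]
ee_rot: [-1.682, -2.653, 0.001]
ft_force: [0.2, -0.1, 0.6]
grip_width: 0.997
finger_force: 0.0
[-2.9  0.4  1.2] (np.float64(321.0115276985739), np.float64(194.57957829235778)) (np.float64(320.2427165971239), np.float64(248.6409256779183))
```

View pics/w1.png

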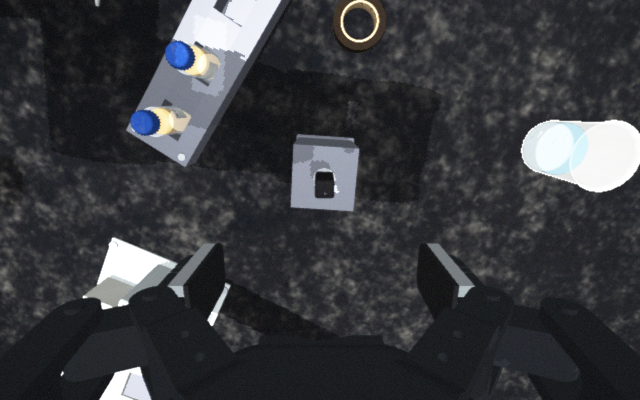

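```bash
python3 -c "
from h import *
c=ld('wrist')
D=c['depth'][165:205,312:340]; f=c['frame'][165:205,312:340].sum(-1)
P=cloud(c)[165:205,312:340]; k=(P[...,2]>.112)&(P[...,2]<.13); print(k.sum(),np.nanmedian(P[k],0),P[k].min(0),P[k].max(0))
v,u=np.nonzero(k); print(u.min()+312,u.max()+312,v.min()+165,v.max()+165, u.mean()+312,v.mean()+165)
p=pw(c,u.mean()+312,v.mean()+165,.121); print(p,go(p)); T=R(ctrl.state()['ee_rot']); print(T.round(4))
ed=cv2.minAreaRect(np.stack([u,v],1).astype(np.float32));print(ed)
"
```

```text
389 [0.62144892 0.26883231 0.12113066] [0.61226569 0.25796622 0.11204135] [0.63147628 0.27740897 0.12310474]
315 333 177 197 323.9177377892031 187.11825192802056
[0.62145912 0.26866098 0.121     ] [  3.4   2.8 110.2]
[[-4.270e-01  9.043e-01 -5.000e-04]
 [ 9.043e-01  4.270e-01  0.000e+00]
 [ 2.000e-04 -4.000e-04 -1.000e+00]]
((12.0, 22.0), (20.0, 18.0), 90.0)
```

```bash
python3 -m pendant '{"jaw":[1,1,0.2,0.2,0.2],"dp":[[3,1,20],[3,1,40],[3,1,40],[3,1,40],[3,1,40]],"turn":[0,0,0,0,0]}'; python3 -c "
from h import *
c=cap('wrist','w2.png'); s=ctrl.state(); P=cloud(c)
k=(P[...,2]>.114)&(P[...,2]<.128)&(abs(P[...,0]-.622)<.025)&(abs(P[...,1]-.265)<.025)
v,u=np.nonzero(k); print(len(u),u.min(),u.max(),v.min(),v.max()); print(pw(c,(u.min()+u.max()+1)/2,(v.min()+v.max())/2,.121),P[k].min(0),P[k].max(0))
k=(P[...,2]>.076)&(P[...,2]<.084)&(abs(P[...,0]-.622)<.05)&(abs(P[...,1]-.265)<.05);print('stand',P[k].min(0),P[k].max(0)); print(s['ee_pos'],px(c,s['ee_pos']))
T=R(s['ee_rot']); o=-R(c['rvec']).T@c['tvec'].ravel(); print((T.T@(o-s['ee_pos'])*1000).round(1))
c=ld('top');P=cloud(c)
k=(P[...,2]>.07)&(P[...,2]<.09)&(abs(P[...,0]-.622)<.06)&(abs(P[...,1]-.265)<.05);print('stand top cam',P[k].min(0),P[k].max(0))
"
```

```text
time: 1.9
ee_pos: [0.6209, 0.2674, 0.1926]
ee_rot: [1.685, 2.651, 0.002]
ft_force: [0.8, 0.5, 0.8]
grip_width: 0.601
finger_force: 0.0
538 311 333 193 216
[0.62198689 0.26888179 0.121     ] [0.61222194 0.25763922 0.11405124] [0.63153854 0.27764947 0.12324817]
stand [0.58340882 0.22920235 0.07603619] [0.66075745 0.30638995 0.08399479]
[0.62099012 0.26732243 0.19259687] (np.float64(320.35179177203), np.float64(249.68786193254923))
[ 6.640e+01  1.000e-01 -1.431e+02]
stand top cam [0.5876863  0.23088475 0.07047571] [0.66101769 0.30682339 0.08762139]
```

View pics/w2.png

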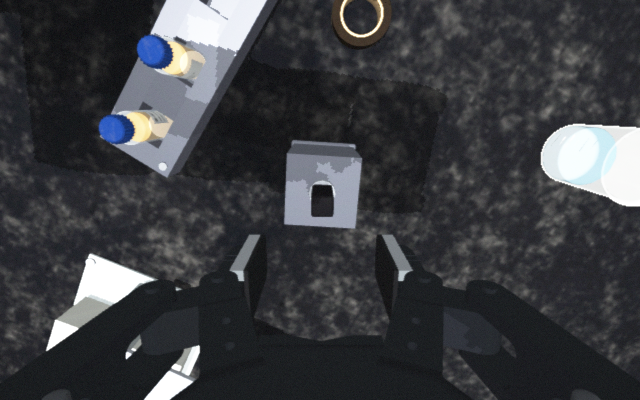

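```bash
python3 -c "
from h import *
print(go([.622,.2685,.089]))"
```

```text
[  0.7   1.2 103.6]
```

```bash
python3 -m pendant '{"jaw":[0.2,0.2,0.2,0.2,0.2],"dp":[[1,1,30],[1,1,60],[1,1,85],[1,1,103],[1,1,103]],"turn":[0,0,0,0,0]}';  python3 -m pendant '{"jaw":[-1,-1,-1,-1,-1],"dp":[[0,0,0],[0,0,0],[0,0,0],[0,0,0],[0,0,0]],"turn":[0,0,0,0,0]}';python3 -m pendant '{"jaw":[-1,-1,-1,-1,-1],"dp":[[0,0,0],[0,0,0],[0,0,0],[0,0,-5],[0,0,-10]],"turn":[0,0,0,0,0]}'
```

```text
time: 2.45
ee_pos: [0.6206, 0.268, 0.0867]
ee_rot: [-1.686, -2.649, 0.003]
ft_force: [0.0, -0.6, -0.0]
grip_width: 0.6
finger_force: 0.0
time: 2.95
ee_pos: [0.622, 0.2684, 0.0901]
ee_rot: [1.686, 2.649, 0.003]
ft_force: [-0.3, -0.1, 6.8]
grip_width: 0.176
finger_force: 58.9
time: 3.45
ee_pos: [0.6213, 0.2682, 0.099]
ee_rot: [1.687, 2.65, 0.001]
ft_force: [0.5, -0.8, -0.3]
grip_width: 0.178
finger_force: 58.4
```

```bash
python3 -m pendant '{"jaw":[-1,-1,-1,-1,-1],"dp":[[0,0,-40],[0,0,-80],[0,0,-120],[0,0,-160],[0,0,-160]],"turn":[0,0,0,0,0]}';  python3 -c "
from h import *
print(go([.4738,-.0804,.26]))"
```

```text
time: 3.95
ee_pos: [0.6228, 0.2687, 0.265]
ee_rot: [1.684, 2.645, 0.012]
ft_force: [0.2, -0.1, -0.9]
grip_width: 0.176
finger_force: 59.8
[-253.2 -282.8    2.5]
```

```bash
python3 -m pendant '{"jaw":[-1,-1,-1,-1,-1],"dp":[[-30,-33,0],[-60,-67,0],[-90,-100,0],[-120,-134,0],[-150,-168,0]],"turn":[0,0,0,0,0]}'; python3 -m pendant '{"jaw":[-1,-1,-1,-1,-1],"dp":[[-30,-33,0],[-60,-67,0],[-90,-100,0],[-103,-115,0],[-103,-115,0]],"turn":[0,0,0,0,0]}'; python3 -m pendant '{"jaw":[-1,-1],"dp":[[0,0,0],[0,0,0]],"turn":[0,0]}'; python3 -c "
from h import *
c=cap('wrist','w3.png');cap('scene','s3.png'); print(go([.4738,-.0804,.2]))
a=cv2.imread('pics/w3.png');cv2.imwrite('pics/v3.png',np.hstack([a[:,80:480],cv2.imread('pics/s3.png')[:,200:600]]))
for p in [[.4738,-.0804,.048],[.4743,-.0204,.048],[.5333,-.1409,.048],[.5028,-.2007,.094]]: print(px(c,p))"
```

```text
time: 4.45
ee_pos: [0.5314, 0.0597, 0.2582]
ee_rot: [-1.687, -2.65, 0.0]
ft_force: [0.2, 0.1, -0.6]
grip_width: 0.179
finger_force: 59.7
time: 4.95
ee_pos: [0.4709, -0.0828, 0.2583]
ee_rot: [-1.691, -2.647, 0.0]
ft_force: [-0.8, 1.4, -1.4]
grip_width: 0.173
finger_force: 59.7
time: 5.15
ee_pos: [0.4722, -0.0802, 0.2582]
ee_rot: [-1.686, -2.651, -0.0]
ft_force: [-0.7, -0.7, -0.4]
grip_width: 0.177
finger_force: 59.7
[-1.   1.2 58.2]
(np.float64(321.6708930563355), np.float64(169.7558840776741))
(np.float64(345.8993118428991), np.float64(119.88898935303482))
(np.float64(345.59460270202976), np.float64(236.64429604903538))
(np.float64(298.7253092499317), np.float64(288.99711305584617))
```

View pics/v3.png

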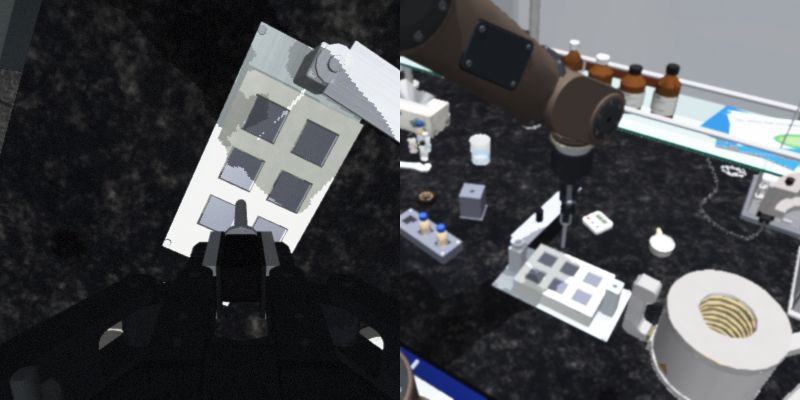

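Both cameras agree: cell_2 flap at (322,170), as predicted to a pixel; rod upright with tip at (320,204). Probing cell_2.

```bash
python3 -m pendant '{"jaw":[-1,-1,-1,-1,-1],"dp":[[-1,1,45],[-1,1,85],[-1,1,110],[-1,1,122],[-1,1,122]],"turn":[0,0,0,0,0]}'; python3 -m pendant '{"jaw":[-1,-1,-1,-1,-1],"dp":[[0,0,2],[0,0,4],[0,0,6],[0,0,8],[0,0,8]],"turn":[0,0,0,0,0]}'; python3 -m pendant '{"jaw":[-1,-1,-1,-1],"dp":[[0,0,1],[0,0,2],[0,0,3],[0,0,3]],"turn":[0,0,0,0]}'; python3 -m pendant '{"jaw":[-1,-1,-1,-1],"dp":[[0,0,1],[0,0,2],[0,0,3],[0,0,3]],"turn":[0,0,0,0]}'
```

```text
time: 5.75
ee_pos: [0.4729, -0.0805, 0.1347]
ee_rot: [-1.684, -2.648, 0.001]
ft_force: [-0.2, 0.4, -0.6]
grip_width: 0.174
finger_force: 59.7
time: 6.25
ee_pos: [0.4733, -0.0813, 0.1284]
ee_rot: [1.687, 2.65, 0.0]
ft_force: [0.6, 0.6, -0.9]
grip_width: 0.173
finger_force: 59.7
time: 6.65
ee_pos: [0.4738, -0.0815, 0.1266]
ee_rot: [1.686, 2.648, 0.001]
ft_force: [-3.2, 1.0, 19.4]
grip_width: 0.178
finger_force: 62.6
time: 7.05
ee_pos: [0.4747, -0.0819, 0.1257]
ee_rot: [1.684, 2.646, 0.002]
ft_force: [-7.2, 1.1, 47.1]
grip_width: 0.174
finger_force: 66.8
```

```bash
python3 -m pendant '{"jaw":[-1,-1,-1,-1],"dp":[[0,0,-10],[0,0,-25],[0,0,-25],[0,0,-25]],"turn":[0,0,0,0]}';python3 -c "
from h import *
print(go([.4733,-.1404,.1455]),go([.4733,-.1404,.124]))"
```

```text
time: 7.45
ee_pos: [0.4733, -0.0813, 0.1471]
ee_rot: [1.687, 2.65, 0.0]
ft_force: [0.5, 0.6, -0.7]
grip_width: 0.177
finger_force: 60.0
[-53.5 -25.    1.6] [-53.5 -25.   23.1]
```

```bash
python3 -m pendant '{"jaw":[-1,-1,-1,-1],"dp":[[-26,-12,0],[-53,-25,0],[-53,-25,0],[-53,-25,0]],"turn":[0,0,0,0]}'; python3 -m pendant '{"jaw":[-1,-1,-1,-1,-1],"dp":[[0,0,12],[0,0,16],[0,0,19],[0,0,22],[0,0,22]],"turn":[0,0,0,0,0]}'
```

```text
time: 7.85
ee_pos: [0.4726, -0.1401, 0.1464]
ee_rot: [-1.688, -2.648, 0.0]
ft_force: [-0.2, -0.3, -1.0]
grip_width: 0.178
finger_force: 60.0
time: 8.35
ee_pos: [0.4731, -0.1396, 0.1251]
ee_rot: [-1.686, -2.65, -0.0]
ft_force: [-1.1, 0.3, -1.1]
grip_width: 0.174
finger_force: 60.0
```

```bash
python3 -m pendant '{"jaw":[-1,-1,-1],"dp":[[0,0,2],[0,0,4],[0,0,4]],"turn":[0,0,0]}'; python3 -m pendant '{"jaw":[-1,-1,-1],"dp":[[0,0,1],[0,0,2],[0,0,2]],"turn":[0,0,0]}'
```

```text
time: 8.65
ee_pos: [0.473, -0.1399, 0.1212]
ee_rot: [-1.687, -2.65, -0.0]
ft_force: [-0.2, -0.1, -0.7]
grip_width: 0.175
finger_force: 60.0
time: 8.95
ee_pos: [0.4731, -0.1399, 0.1192]
ee_rot: [-1.687, -2.65, -0.0]
ft_force: [0.1, -0.6, 0.2]
grip_width: 0.178
finger_force: 60.0
```

```bash
python3 -m pendant '{"jaw":[-1,-1,-1,-1,-1],"dp":[[0,0,2],[0,0,4],[0,0,6],[0,0,8],[0,0,8]],"turn":[0,0,0,0,0]}'; python3 -m pendant '{"jaw":[-1,-1,-1,-1,-1],"dp":[[0,0,3],[0,0,6],[0,0,9],[0,0,9],[0,0,9]],"turn":[0,0,0,0,0]}';python3 -m pendant '{"jaw":[-1,-1,-1,-1],"dp":[[0,0,-20],[0,0,-44],[0,0,-44],[0,0,-44]],"turn":[0,0,0,0]}';python3 -c "
from h import *
print(go([.5333,-.1409,.1455]))"
```

```text
time: 9.45
ee_pos: [0.473, -0.1399, 0.111]
ee_rot: [-1.687, -2.65, 0.0]
ft_force: [0.2, 0.5, -0.1]
grip_width: 0.174
finger_force: 60.0
time: 9.95
ee_pos: [0.473, -0.1399, 0.1021]
ee_rot: [-1.687, -2.65, -0.0]
ft_force: [-1.4, 0.1, 0.1]
grip_width: 0.172
finger_force: 60.0
time: 10.35
ee_pos: [0.4731, -0.1399, 0.1464]
ee_rot: [1.687, 2.649, 0.0]
ft_force: [-0.3, 0.3, -0.6]
grip_width: 0.178
finger_force: 60.0
[-26.4  54.1   0.9]
```

cell_3 is empty (25 mm free below the flap). Now cell_6.

```bash
python3 -m pendant '{"jaw":[-1,-1,-1,-1],"dp":[[-13,27,0],[-26,54,0],[-26,54,0],[-26,54,0]],"turn":[0,0,0,0]}'; python3 -m pendant '{"jaw":[-1,-1,-1,-1,-1],"dp":[[0,0,12],[0,0,16],[0,0,19],[0,0,22],[0,0,22]],"turn":[0,0,0,0,0]}'; python3 -m pendant '{"jaw":[-1,-1,-1],"dp":[[0,0,1],[0,0,1],[0,0,1]],"turn":[0,0,0]}'
```

```text
time: 10.75
ee_pos: [0.5325, -0.1403, 0.1449]
ee_rot: [-1.685, -2.649, 0.001]
ft_force: [-0.3, 0.3, -1.0]
grip_width: 0.179
finger_force: 60.0
time: 11.25
ee_pos: [0.5328, -0.1406, 0.124]
ee_rot: [-1.687, -2.65, -0.0]
ft_force: [0.7, 1.1, -0.0]
grip_width: 0.177
finger_force: 60.0
time: 11.55
ee_pos: [0.5331, -0.1406, 0.1234]
ee_rot: [1.687, 2.65, 0.0]
ft_force: [0.0, -0.1, -0.4]
grip_width: 0.178
finger_force: 60.0
```

```bash
python3 -m pendant '{"jaw":[-1,-1,-1],"dp":[[0,0,1],[0,0,3],[0,0,3]],"turn":[0,0,0]}'; python3 -m pendant '{"jaw":[-1,-1,-1],"dp":[[0,0,2],[0,0,3],[0,0,3]],"turn":[0,0,0]}'
```

```text
time: 11.85
ee_pos: [0.5329, -0.1406, 0.12]
ee_rot: [-1.687, -2.65, -0.0]
ft_force: [0.2, -0.5, -0.2]
grip_width: 0.171
finger_force: 60.0
time: 12.15
ee_pos: [0.5329, -0.1406, 0.1171]
ee_rot: [-1.687, -2.65, -0.0]
ft_force: [0.6, -0.3, -0.5]
grip_width: 0.178
finger_force: 60.0
```

```bash
python3 -m pendant '{"jaw":[-1,-1,-1,-1,-1],"dp":[[0,0,3],[0,0,6],[0,0,9],[0,0,12],[0,0,12]],"turn":[0,0,0,0,0]}'; python3 -m pendant '{"jaw":[-1,-1,-1,-1,-1],"dp":[[0,0,-30],[0,0,-75],[0,0,-120],[0,0,-150],[0,0,-150]],"turn":[0,0,0,0,0]}';python3 -c "
from h import *
print(go([.622,.2685,.255]))"
```

```text
time: 12.65
ee_pos: [0.5328, -0.1406, 0.1047]
ee_rot: [-1.687, -2.649, 0.0]
ft_force: [-0.5, 0.0, -0.3]
grip_width: 0.173
finger_force: 60.0
time: 13.15
ee_pos: [0.5343, -0.1411, 0.2596]
ee_rot: [1.683, 2.644, 0.002]
ft_force: [0.7, -0.3, -1.1]
grip_width: 0.179
finger_force: 60.0
[333.9 252.8   4.1]
```

cell_6 is empty too. Two vials, two cells: put the rod back in its stand.

```bash
python3 -m pendant '{"jaw":[-1,-1,-1,-1,-1],"dp":[[39,29,0],[78,59,0],[117,88,0],[156,118,0],[195,148,0]],"turn":[0,0,0,0,0]}'; python3 -m pendant '{"jaw":[-1,-1,-1,-1,-1],"dp":[[39,29,0],[78,59,0],[117,88,0],[139,105,0],[139,105,0]],"turn":[0,0,0,0,0]}';python3 -m pendant '{"jaw":[-1,-1],"dp":[[0,0,0],[0,0,0]],"turn":[0,0]}';python3 -c "
from h import *
print(go([.622,.2685,.182]))"
```

```text
time: 13.65
ee_pos: [0.5845, 0.1006, 0.2544]
ee_rot: [-1.687, -2.649, 0.001]
ft_force: [1.1, -0.6, -1.0]
grip_width: 0.181
finger_force: 60.0
time: 14.15
ee_pos: [0.6206, 0.2725, 0.2534]
ee_rot: [-1.682, -2.652, 0.001]
ft_force: [-0.8, -0.3, -0.3]
grip_width: 0.177
finger_force: 60.0
time: 14.35
ee_pos: [0.6207, 0.2681, 0.2548]
ee_rot: [-1.688, -2.649, 0.001]
ft_force: [-2.1, -0.2, -0.8]
grip_width: 0.176
finger_force: 60.0
[-0.2  1.4 72.8]
```

```bash
python3 -m pendant '{"jaw":[-1,-1,-1,-1,-1],"dp":[[0,1,30],[0,1,60],[0,1,70],[0,1,70],[0,1,70]],"turn":[0,0,0,0,0]}';python3 -c "
from h import *
print(go([.622,.2684,.165]))"
python3 -m pendant '{"jaw":[-1,-1,-1,-1,-1],"dp":[[0,0,5],[0,0,10],[0,0,15],[0,0,15],[0,0,15]],"turn":[0,0,0,0,0]}'
```

```text
time: 14.85
ee_pos: [0.6224, 0.2691, 0.1866]
ee_rot: [1.687, 2.649, 0.002]
ft_force: [0.4, -0.3, 0.1]
grip_width: 0.178
finger_force: 60.0
[-0.5 -0.7 21.6]
time: 15.35
ee_pos: [0.6218, 0.2695, 0.1702]
ee_rot: [-1.687, -2.65, 0.0]
ft_force: [0.9, -0.5, -0.9]
grip_width: 0.176
finger_force: 60.0
```

```bash
python3 -m pendant '{"jaw":[-1,-1,-1,-1,-1],"dp":[[-1,0,5],[-1,0,12],[-1,0,18],[-1,0,20],[-1,0,20]],"turn":[0,0,0,0,0]}'
python3 -m pendant '{"jaw":[-1,-1,-1,-1,-1],"dp":[[0,0,12],[0,0,25],[0,0,35],[0,0,45],[0,0,45]],"turn":[0,0,0,0,0]}'
```

```text
time: 15.85
ee_pos: [0.6221, 0.2685, 0.1497]
ee_rot: [-1.687, -2.65, 0.001]
ft_force: [0.6, -1.1, -1.1]
grip_width: 0.178
finger_force: 60.0
time: 16.35
ee_pos: [0.6215, 0.2684, 0.1033]
ee_rot: [-1.686, -2.649, 0.003]
ft_force: [-0.1, -0.2, -1.5]
grip_width: 0.18
finger_force: 60.0
```

Well inside the hole; lower the rest, release, rise.

```bash
python3 -m pendant '{"jaw":[-1,-1,-1,-1,-1],"dp":[[0,0,5],[0,0,10],[0,0,12],[0,0,13],[0,0,13]],"turn":[0,0,0,0,0]}'
python3 -m pendant '{"jaw":[0.2,0.2,0.2,0.2,0.2],"dp":[[0,0,0],[0,0,0],[0,0,0],[0,0,0],[0,0,0]],"turn":[0,0,0,0,0]}'
python3 -m pendant '{"jaw":[0.2,0.2,0.2,0.2,0.2],"dp":[[0,0,-40],[0,0,-80],[0,0,-110],[0,0,-110],[0,0,-110]],"turn":[0,0,0,0,0]}';python3 -c "
from h import *
c=cap('top','t4.png');P=cloud(c);s=ctrl.state()
f=c['frame'].astype(int); b=(f[...,2]>f[...,0]+80)&(f[...,2]>120); 
n,l,st,ce=cv2.connectedComponentsWithStats(b[220:260,220:300].astype(np.uint8))
for i in range(1,n): print(st[i],ce[i]+[220,220],pw(c,*(ce[i]+[220,220]),.088))
k=(P[...,2]>.112)&(P[...,2]<.13)&(abs(P[...,0]-.622)<.03)&(abs(P[...,1]-.265)<.03);print('rod',k.sum(),np.median(P[k],0) if k.sum() else 0)
k=(P[...,2]>.024)&(P[...,2]<.036)&(abs(P[...,0]-.468)<.09)&(abs(P[...,1]-.3)<.14)
r=cv2.minAreaRect((P[k][:,:2]*1000).astype(np.float32));print('rack',r)
print(go([.468,.307,.23]),s['ee_pos'])"
```

```text
time: 16.85
ee_pos: [0.6223, 0.2686, 0.0924]
ee_rot: [1.687, 2.65, 0.0]
ft_force: [0.7, -0.6, -0.5]
grip_width: 0.174
finger_force: 60.0
time: 17.35
ee_pos: [0.6222, 0.2686, 0.0924]
ee_rot: [1.687, 2.65, 0.0]
ft_force: [0.2, -1.2, -0.2]
grip_width: 0.598
finger_force: 0.0
time: 17.85
ee_pos: [0.6222, 0.2686, 0.2027]
ee_rot: [1.687, 2.65, 0.001]
ft_force: [-0.3, -0.5, -1.3]
grip_width: 0.6
finger_force: 0.0
rod 0 0
rack ((469.92578125, 313.4792785644531), (27.895118713378906, 211.9638214111328), 3.7007038593292236)
[ 100.  -123.1  -28.2] [0.62186913 0.26847332 0.20170536]
```

```bash
python3 -m pendant '{"jaw":[0.2,0.2,0.2,0.2,0.2],"dp":[[30,-37,-28],[60,-74,-28],[80,-100,-28],[100,-123,-28],[100,-123,-28]],"turn":[0.13,0.26,0.436,0.436,0.436]}';python3 -m pendant '{"jaw":[0.2,0.2],"dp":[[0,0,0],[0,0,0]],"turn":[0,0]}';python3 -c "
from h import *
c=cap('wrist','w5.png');P=cloud(c);s=ctrl.state();print(s['ee_pos'],s['ee_rot'])
f=c['frame'].astype(int); b=(f[...,2]>f[...,0]+60)&(f[...,2]>90); 
n,l,st,ce=cv2.connectedComponentsWithStats(b.astype(np.uint8))
for i in range(1,n):
  if st[i][4]>80: 
    k=(l==i); q=P[k]; q=q[q[:,2]>.084]; print(st[i],ce[i],np.nanmedian(q,0).round(4),np.nanmin(q,0).round(4),np.nanmax(q,0).round(4))
"
```

```text
time: 18.4
ee_pos: [0.4652, 0.3077, 0.2295]
ee_rot: [-2.218, -2.223, 0.004]
ft_force: [0.7, -0.4, -0.5]
grip_width: 0.595
finger_force: 0.0
time: 18.6
ee_pos: [0.4692, 0.3069, 0.2297]
ee_rot: [-2.22, -2.222, 0.001]
ft_force: [0.1, -0.7, -0.2]
grip_width: 0.6
finger_force: 0.0
[0.46931847 0.30679006 0.22962756] [-2.22062391e+00 -2.22202333e+00  1.09850287e-03]
  return np.nanmean(a, axis, out=out, keepdims=keepdims)
Traceback (most recent call last):
ValueError: zero-size array to reduction operation fmin which has no identity
```

View pics/w5.png

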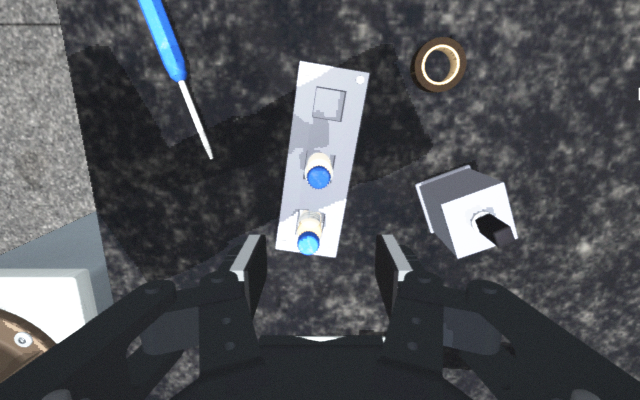

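```bash
python3 -c "
from h import *
c=ld('wrist')
for u,v in [(318.5,177),(308,243)]:
  p=pw(c,u,v,.088); print(p.round(4),pw(c,u,v).round(4), go([p[0],p[1],.13]))
# rack corners z=.03
for u,v in [(301,62),(369,73),(337,257),(276,248)]: print(pw(c,u,v,.03).round(4))
"
```

```text
[0.4673 0.3124 0.088 ] [0.4673 0.3126 0.089 ] [ 5.6 -1.9 99.6]
[0.4572 0.248  0.088 ] [0.4573 0.2484 0.0888] [-58.7 -12.1  99.7]
[0.4496 0.4165 0.03  ]
[0.5175 0.4063 0.03  ]
[0.4884 0.2049 0.03  ]
[0.4178 0.2162 0.03  ]
```

```bash
python3 -m pendant '{"jaw":[0.2,0.2,0.2,0.2,0.2],"dp":[[6,-2,45],[6,-2,90],[6,-2,110],[6,-2,110],[6,-2,110]],"turn":[0,0,0,0,0]}';python3 -c "
from h import *
print(go([.467,.312,.050]))"
```

```text
time: 19.15
ee_pos: [0.4673, 0.313, 0.1205]
ee_rot: [-2.221, -2.222, 0.0]
ft_force: [0.2, 0.6, 0.6]
grip_width: 0.6
finger_force: 0.0
[-1.  -0.3 70.5]
```

```bash
python3 -m pendant '{"jaw":[0.2,0.2,0.2,0.2,0.2],"dp":[[-1,0,30],[-1,0,50],[-1,0,65],[-1,0,70],[-1,0,70]],"turn":[0,0,0,0,0]}';python3 -m pendant '{"jaw":[-1,-1,-1,-1,-1],"dp":[[0,0,0],[0,0,0],[0,0,0],[0,0,0],[0,0,0]],"turn":[0,0,0,0,0]}';python3 -m pendant '{"jaw":[-1,-1,-1,-1,-1],"dp":[[0,0,-10],[0,0,-25],[0,0,-60],[0,0,-100],[0,0,-100]],"turn":[0,0,0,0,0]}'; python3 -c "
from h import *
print(go([.5333,-.1409,.15]))
cap('scene','s6.png');cap('wrist','w6.png')"
```

```text
time: 19.65
ee_pos: [0.4671, 0.3123, 0.051]
ee_rot: [2.22, 2.222, 0.002]
ft_force: [0.6, 0.5, 0.0]
grip_width: 0.596
finger_force: 0.0
time: 20.15
ee_pos: [0.4671, 0.3125, 0.0518]
ee_rot: [2.22, 2.222, 0.004]
ft_force: [-0.4, -0.6, 6.3]
grip_width: 0.295
finger_force: 58.5
time: 20.65
ee_pos: [0.4682, 0.3131, 0.1559]
ee_rot: [2.218, 2.221, 0.013]
ft_force: [0.7, -0.3, -0.8]
grip_width: 0.296
finger_force: 59.1
[-454.1   64.6    4.6]
```

View pics/w6.png

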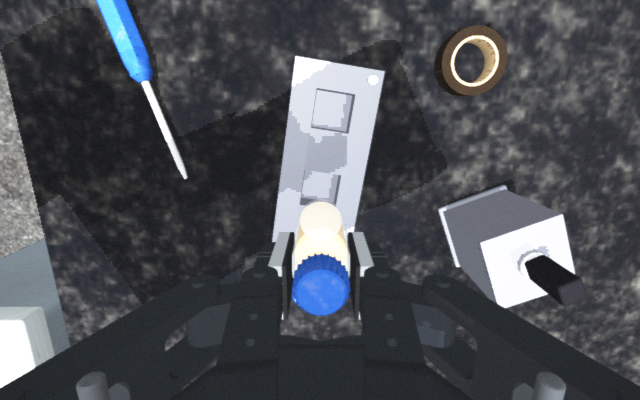

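```bash
python3 -c "
from h import *
c=ld('wrist');p=ctrl.state()['ee_pos'];print(px(c,p+[0,0,.0365]),px(c,p-[0,0,.0455]))
f=c['frame'].astype(int); b=(f[...,2]>f[...,0]+50)&(f[...,2]>80);b[:,:280]=0;b[:,370:]=0
v,u=np.nonzero(b);print(u.min(),u.max(),v.min(),v.max())
P=cloud(c);q=P[b];q=q[q[:,2]>np.nanmax(q[:,2])-.01];print(np.nanmin(q,0),np.nanmax(q,0),p)"
```

```text
(np.float64(318.9985850447579), np.float64(289.35519701849546)) (np.float64(318.983552231429), np.float64(218.03134250807742))
291 350 254 315
[0.45603591 0.30082167 0.18252264] [0.47840007 0.32312686 0.1925013 ] [0.46657214 0.31223051 0.15172123]
```

```bash
python3 -m pendant '{"jaw":[-1,-1,-1,-1,-1],"dp":[[0,0,-40],[-40,6,-68],[-80,12,-68],[-125,18,-68],[-170,24,-68]],"turn":[0,0,0,0,0]}';python3 -m pendant '{"jaw":[-1,-1,-1,-1,-1],"dp":[[-46,7,0],[-92,13,0],[-138,20,0],[-184,26,0],[-230,33,0]],"turn":[0,0,0,0,0]}'; python3 -c "
from h import *
print(go([.5333,-.1409,.11]))"
```

```text
time: 21.25
ee_pos: [0.4901, 0.1406, 0.2175]
ee_rot: [-2.219, -2.223, 0.002]
ft_force: [0.5, 0.9, -0.9]
grip_width: 0.296
finger_force: 59.2
time: 21.75
ee_pos: [0.5233, -0.0896, 0.2173]
ee_rot: [-2.219, -2.221, 0.001]
ft_force: [0.7, 0.3, -1.4]
grip_width: 0.296
finger_force: 59.2
[-51.3  10.2 107.3]
```

```bash
python3 -m pendant '{"jaw":[-1,-1,-1,-1,-1],"dp":[[-40,10,0],[-51,10,40],[-51,10,80],[-51,10,107],[-51,10,107]],"turn":[0,0,0,0,0]}';python3 -m pendant '{"jaw":[-1,-1],"dp":[[0,0,0],[0,0,0]],"turn":[0,0]}'; python3 -c "
from h import *
print(go([.5333,-.1409,.094]))
cap('scene','s7.png');cap('wrist','w7.png')"
```

```text
time: 22.25
ee_pos: [0.5318, -0.1383, 0.1073]
ee_rot: [-2.216, -2.217, 0.005]
ft_force: [-0.4, -1.2, -0.4]
grip_width: 0.295
finger_force: 59.2
time: 22.45
ee_pos: [0.5345, -0.1389, 0.1126]
ee_rot: [2.219, 2.222, 0.001]
ft_force: [0.4, 0.8, -0.2]
grip_width: 0.294
finger_force: 59.2
[-2.  -1.2 18.5]
```

View pics/w7.png

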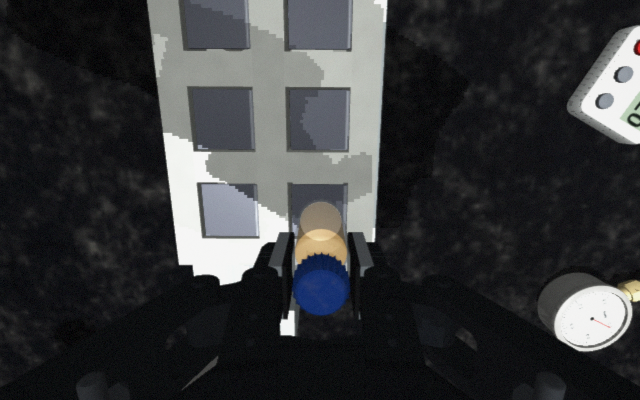

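Vial foot at (321,220) sits over the cell_6 flap (289–348, 183–240+). Lower.

```bash
python3 -m pendant '{"jaw":[-1,-1,-1,-1,-1],"dp":[[-2,-1,8],[-2,-1,15],[-2,-1,22],[-2,-1,28],[-2,-1,28]],"turn":[0,0,0,0,0]}';python3 -m pendant '{"jaw":[-1,-1,-1,-1,-1],"dp":[[0,0,7],[0,0,14],[0,0,21],[0,0,27],[0,0,27]],"turn":[0,0,0,0,0]}'
```

```text
time: 23.05
ee_pos: [0.5323, -0.1406, 0.0821]
ee_rot: [-2.219, -2.221, 0.001]
ft_force: [-0.5, 0.5, -0.3]
grip_width: 0.295
finger_force: 59.4
time: 23.55
ee_pos: [0.5325, -0.1407, 0.0553]
ee_rot: [-2.219, -2.221, 0.001]
ft_force: [-0.5, -0.8, -0.4]
grip_width: 0.294
finger_force: 59.4
```

```bash
python3 -m pendant '{"jaw":[-1,-1,-1],"dp":[[0,0,2],[0,0,3.5],[0,0,3.5]],"turn":[0,0,0]}';python3 -m pendant '{"jaw":[-1,-1],"dp":[[0,0,1],[0,0,1]],"turn":[0,0]}'
```

```text
time: 23.85
ee_pos: [0.5329, -0.1408, 0.0528]
ee_rot: [2.22, 2.222, 0.0]
ft_force: [0.3, -0.7, -0.4]
grip_width: 0.298
finger_force: 59.4
time: 24.05
ee_pos: [0.533, -0.1408, 0.0519]
ee_rot: [2.22, 2.222, 0.0]
ft_force: [-0.2, -0.2, -0.8]
grip_width: 0.296
finger_force: 59.4
```

```bash
python3 -m pendant '{"jaw":[-1,-1],"dp":[[0,0,1],[0,0,1]],"turn":[0,0]}';python3 -m pendant '{"jaw":[-1,-1],"dp":[[0,0,1],[0,0,1]],"turn":[0,0]}';python3 -m pendant '{"jaw":[-1,-1],"dp":[[0,0,1],[0,0,1]],"turn":[0,0]}'
```

```text
time: 24.25
ee_pos: [0.5331, -0.1409, 0.0518]
ee_rot: [2.22, 2.222, 0.001]
ft_force: [-2.5, 0.4, 11.4]
grip_width: 0.297
finger_force: 60.8
time: 24.45
ee_pos: [0.5332, -0.141, 0.0517]
ee_rot: [2.219, 2.222, 0.001]
ft_force: [-5.8, 0.6, 23.1]
grip_width: 0.294
finger_force: 62.1
time: 24.65
ee_pos: [0.5333, -0.141, 0.0516]
ee_rot: [2.218, 2.221, 0.001]
ft_force: [-9.7, 1.2, 35.3]
grip_width: 0.296
finger_force: 63.4
```

```bash
python3 -m pendant '{"jaw":[-1,-1,0,0,0],"dp":[[0,0,-2.5],[0,0,-2.5],[0,0,-2.5],[0,0,-2.5],[0,0,-2.5]],"turn":[0,0,0,0,0]}';python3 -m pendant '{"jaw":[0,0,0,0,0],"dp":[[0,0,-15],[0,0,-60],[0,0,-105],[0,0,-150],[0,0,-180]],"turn":[0,0,0,0,0]}';python3 -c "
from h import *
cap('scene','s8.png');c=cap('wrist','w8.png');print(px(c,[.5333,-.1409,.088]),px(c,[.5333,-.1409,.048]))
c=cap('top');P=cloud(c);k=(P[...,2]>.07)&(abs(P[...,0]-.533)<.03)&(abs(P[...,1]+.141)<.03);print(k.sum(),np.median(P[k],0) if k.any() else 0)
f=c['frame'].astype(int); b=(f[...,2]>f[...,0]+60)&(f[...,2]>90); b[:,:215]=0;b[:130]=0;b[265:]=0
n,l,st,ce=cv2.connectedComponentsWithStats(b.astype(np.uint8))
for i in range(1,n): print(st[i],ce[i],pw(c,*ce[i],.088).round(4))
a=[cv2.imread('pics/s8.png')[180:380,180:480],cv2.imread('pics/w8.png')[:, :]]
cv2.imwrite('pics/v8.png',np.hstack([cv2.resize(a[0],(450,300)),cv2.resize(a[1],None,fx=.5,fy=.75)]))"
```

```text
time: 25.15
ee_pos: [0.5329, -0.1408, 0.051]
ee_rot: [-2.22, -2.222, 0.0]
ft_force: [0.6, -0.1, 1.0]
grip_width: 0.496
finger_force: 0.0
time: 25.65
ee_pos: [0.5332, -0.1409, 0.2343]
ee_rot: [2.218, 2.221, 0.002]
ft_force: [0.8, -0.2, -0.0]
grip_width: 0.502
finger_force: 0.0
(np.float64(318.04879163981747), np.float64(179.9898423798221)) (np.float64(318.05127908532614), np.float64(171.59048553040708))
772 [ 0.53156161 -0.14015063  0.53119085]
[272 236   6   7  29] [274.48275862 239.10344828] [0.4588 0.2473 0.088 ]
```

View pics/v8.png

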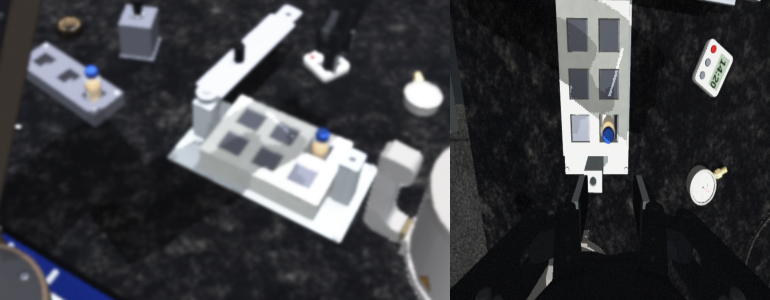

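```bash
python3 -m pendant '{"jaw":[0.2,0.2,0.2,0.2,0.2],"dp":[[48,-9,0],[96,-18,0],[144,-27,0],[192,-37,0],[240,-46,0]],"turn":[0,0,0,0,0]}';python3 -m pendant '{"jaw":[0.2,0.2,0.2,0.2,0.2],"dp":[[48,-9,0],[96,-18,0],[149,-30,0],[149,-30,0],[149,-30,0]],"turn":[0,0,0,0,0]}'; python3 -m pendant '{"jaw":[0.2,0.2],"dp":[[0,0,0],[0,0,0]],"turn":[0,0]}';python3 -c "
from h import *
c=cap('wrist','w9.png');f=c['frame'].astype(int); b=(f[...,2]>f[...,0]+60)&(f[...,2]>90)
n,l,st,ce=cv2.connectedComponentsWithStats(b.astype(np.uint8));P=cloud(c)
for i in range(1,n):
  if st[i][4]>60: p=pw(c,*ce[i],.088); print(st[i],ce[i],p.round(4),np.nanmedian(P[l==i],0).round(4),go([p[0],p[1],.12]))"
```

```text
time: 26.3
ee_pos: [0.4854, 0.1008, 0.2298]
ee_rot: [-2.22, -2.221, 0.003]
ft_force: [0.7, 0.7, 0.2]
grip_width: 0.6
finger_force: 0.0
time: 26.8
ee_pos: [0.4557, 0.249, 0.2299]
ee_rot: [-2.217, -2.225, 0.003]
ft_force: [0.2, -0.6, -0.6]
grip_width: 0.601
finger_force: 0.0
time: 27.0
ee_pos: [0.4568, 0.2469, 0.2309]
ee_rot: [-2.222, -2.22, 0.001]
ft_force: [-0.1, 0.1, -0.3]
grip_width: 0.595
finger_force: 0.0
[168   0  25  21 353] [181.51558074   8.08215297] [0.3463 0.3894 0.088 ] [0.3193 0.4088 0.0169] [ 142.4 -110.7  111.1]
[310 172  23  23 406] [320.84975369 182.8817734 ] [0.457  0.2466 0.088 ] [0.4571 0.2467 0.0888] [ -0.3   0.2 111. ]
```

```bash
python3 -m pendant '{"jaw":[0.2,0.2,0.2,0.2,0.2],"dp":[[0.5,0,45],[0.5,0,90],[0.5,0,130],[0.5,0,155],[0.5,0,178]],"turn":[0,0,0,0,0]}';python3 -m pendant '{"jaw":[0.2,0.2,-1,-1,-1],"dp":[[0,0,1],[0,0,1],[0,0,1],[0,0,1],[0,0,1]],"turn":[0,0,0,0,0]}';python3 -m pendant '{"jaw":[-1,-1,-1,-1,-1],"dp":[[0,0,0],[0,0,-10],[0,0,-50],[0,0,-95],[0,0,-140]],"turn":[0,0,0,0,0]}'; python3 -m pendant '{"jaw":[-1,-1],"dp":[[0,0,-30],[0,0,-30]],"turn":[0,0]}';python3 -c "
from h import *
print(go([.4733,-.1404,.21]))
c=cap('wrist','w10.png');p=ctrl.state()['ee_pos'];print(px(c,p+[0,0,.036]))
f=c['frame'].astype(int); b=(f[...,2]>f[...,0]+50)&(f[...,2]>80);b[:,:280]=0;b[:,370:]=0
v,u=np.nonzero(b);print(u.min(),u.max(),v.min(),v.max())
P=cloud(c);q=P[b];q=q[q[:,2]>np.nanmax(q[:,2])-.01];print(np.nanmin(q,0),np.nanmax(q,0),p)"
```

```text
time: 27.55
ee_pos: [0.4566, 0.2474, 0.0518]
ee_rot: [-2.222, -2.22, 0.001]
ft_force: [1.0, -0.0, 0.6]
grip_width: 0.595
finger_force: 0.0
time: 28.05
ee_pos: [0.4572, 0.2488, 0.0538]
ee_rot: [2.22, 2.222, 0.004]
ft_force: [0.2, -1.7, 5.8]
grip_width: 0.292
finger_force: 58.5
time: 28.55
ee_pos: [0.4561, 0.2485, 0.1951]
ee_rot: [2.22, 2.222, 0.001]
ft_force: [1.6, 0.3, -1.4]
grip_width: 0.291
finger_force: 59.0
time: 28.75
ee_pos: [0.4576, 0.2491, 0.2276]
ee_rot: [2.218, 2.22, 0.012]
ft_force: [0.1, -0.1, -1.3]
grip_width: 0.292
finger_force: 59.0
[-389.6   15.1   16.5]
(np.float64(319.20625611693606), np.float64(287.5409460596063))
293 349 256 315
[0.44647026 0.23709597 0.25472715] [0.46853124 0.25781728 0.26468079] [0.4568542  0.2487991  0.22514336]
```

```bash
python3 -m pendant '{"jaw":[-1,-1,-1,-1,-1],"dp":[[-48,2,0],[-96,4,0],[-144,6,0],[-192,8,0],[-240,10,0]],"turn":[0,0,0,0,0]}';python3 -m pendant '{"jaw":[-1,-1,-1,-1,-1],"dp":[[-48,2,0],[-96,4,0],[-149,5,0],[-149,5,50],[-149,5,100]],"turn":[0,0,0,0,0]}'; python3 -m pendant '{"jaw":[-1,-1,-1],"dp":[[0,0,5],[0,0,10],[0,0,10]],"turn":[0,0,0]}';python3 -c "
from h import *
print(go([.4733,-.1404,.1]))"
```

```text
time: 29.3
ee_pos: [0.4659, 0.0069, 0.2218]
ee_rot: [-2.219, -2.222, 0.001]
ft_force: [1.6, 1.3, -0.9]
grip_width: 0.294
finger_force: 59.1
time: 29.8
ee_pos: [0.4716, -0.1421, 0.1214]
ee_rot: [2.222, 2.218, 0.001]
ft_force: [1.2, -1.4, -1.8]
grip_width: 0.292
finger_force: 59.1
time: 30.1
ee_pos: [0.4725, -0.1402, 0.1134]
ee_rot: [2.219, 2.223, 0.001]
ft_force: [1.1, 0.1, -0.1]
grip_width: 0.295
finger_force: 59.2
[-0.2  0.8 13.4]
```

Grasp was at TCP z ≈ 0.0535, so the floor is expected there again.

```bash
python3 -m pendant '{"jaw":[-1,-1,-1,-1,-1],"dp":[[0,1,8],[0,1,15],[0,1,22],[0,1,28],[0,1,28]],"turn":[0,0,0,0,0]}';python3 -m pendant '{"jaw":[-1,-1,-1,-1,-1],"dp":[[0,0,7],[0,0,14],[0,0,21],[0,0,27],[0,0,27]],"turn":[0,0,0,0,0]}';python3 -m pendant '{"jaw":[-1,-1],"dp":[[0,0,2],[0,0,2]],"turn":[0,0]}';python3 -m pendant '{"jaw":[-1,-1],"dp":[[0,0,1],[0,0,1]],"turn":[0,0]}'
```

```text
time: 30.6
ee_pos: [0.4724, -0.1401, 0.0836]
ee_rot: [-2.219, -2.221, 0.001]
ft_force: [-0.8, 0.0, -0.9]
grip_width: 0.296
finger_force: 59.1
time: 31.1
ee_pos: [0.4726, -0.1402, 0.0564]
ee_rot: [-2.219, -2.221, 0.001]
ft_force: [0.4, 0.1, -0.2]
grip_width: 0.29
finger_force: 59.1
time: 31.3
ee_pos: [0.4729, -0.1404, 0.0553]
ee_rot: [-2.22, -2.223, -0.0]
ft_force: [-0.4, -0.5, -0.4]
grip_width: 0.295
finger_force: 59.1
time: 31.5
ee_pos: [0.4729, -0.1404, 0.0544]
ee_rot: [2.22, 2.222, 0.0]
ft_force: [-0.7, 0.3, -1.1]
grip_width: 0.296
finger_force: 59.1
```

```bash
python3 -m pendant '{"jaw":[-1,-1],"dp":[[0,0,1],[0,0,1]],"turn":[0,0]}';python3 -m pendant '{"jaw":[-1,-1],"dp":[[0,0,1],[0,0,1]],"turn":[0,0]}'
```

```text
time: 31.7
ee_pos: [0.473, -0.1405, 0.0538]
ee_rot: [2.22, 2.222, 0.0]
ft_force: [-1.5, 0.9, 7.5]
grip_width: 0.293
finger_force: 60.0
time: 31.9
ee_pos: [0.4731, -0.1405, 0.0537]
ee_rot: [2.219, 2.222, 0.001]
ft_force: [-4.8, 0.7, 21.3]
grip_width: 0.294
finger_force: 61.6
```

```bash
python3 -m pendant '{"jaw":[-1,-1,0,0,0],"dp":[[0,0,-2],[0,0,-2],[0,0,-2],[0,0,-2],[0,0,-2]],"turn":[0,0,0,0,0]}';python3 -m pendant '{"jaw":[0,0,0,0,0],"dp":[[0,0,-15],[0,0,-60],[0,0,-105],[0,0,-150],[0,0,-180]],"turn":[0,0,0,0,0]}';python3 -c "
from h import *
print(go([.5935,.04,.22]))"
```

```text
time: 32.4
ee_pos: [0.4729, -0.1403, 0.0542]
ee_rot: [-2.22, -2.222, -0.0]
ft_force: [-0.3, -0.4, 0.2]
grip_width: 0.499
finger_force: 0.0
time: 32.9
ee_pos: [0.4732, -0.1405, 0.2374]
ee_rot: [2.218, 2.221, 0.002]
ft_force: [0.9, -0.3, -0.6]
grip_width: 0.502
finger_force: 0.0
[180.3 120.5  17.5]
```

```bash
python3 -m pendant '{"jaw":[0,0,0,0,0],"dp":[[40,26,0],[80,52,0],[120,80,0],[160,107,0],[180,120,0]],"turn":[0,0,0,0,0]}';python3 -m pendant '{"jaw":[0,0],"dp":[[0,0,0],[0,0,0]],"turn":[0,0]}';python3 -c "
from h import *
c=cap('wrist','w11.png');s=cap('scene','s11.png');print(px(c,[.5935,.04,.137]),ctrl.state()['ee_pos'])
P=cloud(c)
k=(P[...,2]>.128)&(P[...,2]<.146)&(abs(P[...,0]-.5935)<.03)&(abs(P[...,1]-.04)<.03);v,u=np.nonzero(k);print(len(u),u.mean(),v.mean(),P[k].min(0),P[k].max(0))
a=[cv2.imread('pics/s11.png')[180:380,180:480],cv2.imread('pics/w11.png')]
cv2.imwrite('pics/v11.png',np.hstack([cv2.resize(a[0],(420,280)),cv2.resize(a[1],None,fx=.55,fy=.7)]))"
```

```text
time: 33.4
ee_pos: [0.5941, 0.0428, 0.234]
ee_rot: [-2.218, -2.225, -0.001]
ft_force: [0.1, -0.5, 0.7]
grip_width: 0.501
finger_force: 0.0
time: 33.6
ee_pos: [0.5924, 0.0399, 0.2339]
ee_rot: [-2.219, -2.223, 0.001]
ft_force: [-0.1, -0.1, -0.5]
grip_width: 0.503
finger_force: 0.0
(np.float64(322.1214680196976), np.float64(195.94316175964516)) [0.59220554 0.03889974 0.23432484]
530 320.96415094339625 195.46603773584906 [0.5831351  0.02997221 0.12839583] [0.60211991 0.04915029 0.13940288]
```

View pics/v11.png

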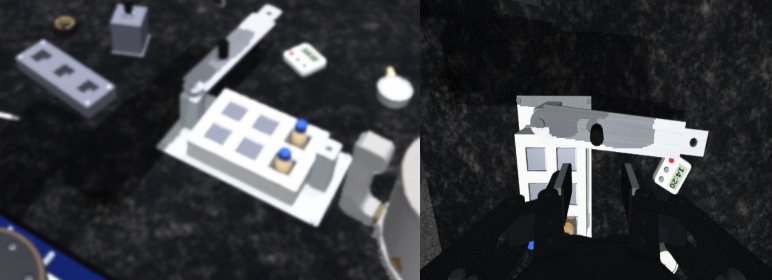

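Both vials stand in cells 3 and 6; knob measured at (0.5926, 0.0396). Grip the knob.

```bash
python3 -m pendant '{"jaw":[0,0,0,0,0],"dp":[[0.5,0.5,45],[0.5,0.5,85],[0.5,0.5,110],[0.5,0.5,125],[0.5,0.5,125]],"turn":[0,0,0,0,0]}';python3 -m pendant '{"jaw":[-1,-1,-1,-1,-1],"dp":[[0,0,0],[0,0,0],[0,0,0],[0,0,0],[0,0,0]],"turn":[0,0,0,0,0]}';python3 -c "
from h import *
s=ctrl.state();p=s['ee_pos'];pv=np.array([.5048,.0473]);d=p[:2]-pv;r=np.hypot(*d);a=np.degrees(np.arctan2(d[1],d[0]));print(p,r,a)
prev=p[:2].copy()
for i,t in enumerate(np.linspace(a,-90.5,13)[1:]):
  q=pv+.09*np.array([np.cos(np.radians(t)),np.sin(np.radians(t))]);print(i,round(t,1),go([q[0],q[1],p[2]]))"
```

```text
time: 34.2
ee_pos: [0.592, 0.0391, 0.1077]
ee_rot: [-2.22, -2.219, 0.004]
ft_force: [-0.5, -0.3, 0.4]
grip_width: 0.498
finger_force: 0.0
time: 34.7
ee_pos: [0.5928, 0.0401, 0.1108]
ee_rot: [2.22, 2.223, -0.0]
ft_force: [-5.3, -0.0, 4.9]
grip_width: 0.212
finger_force: 59.1
[0.59275096 0.04006958 0.11075939] 0.08824766499641562 -4.699698228000925
0 -11.8 [-11.3   0.1   0. ]
1 -19.0 [-22.1  -2.9   0. ]
2 -26.1 [-32.4  -7.2   0. ]
3 -33.3 [-42.2 -12.8   0. ]
4 -40.4 [-51.1 -19.5   0. ]
5 -47.6 [-59.2 -27.3   0. ]
6 -54.7 [-66.2 -36.1   0. ]
7 -61.9 [-72.1 -45.6   0. ]
8 -69.0 [-76.8 -55.9   0. ]
9 -76.2 [-80.1 -66.6   0. ]
10 -83.3 [-82.1 -77.6   0. ]
11 -90.5 [-82.7 -88.8   0. ]
```

```bash
python3 -m pendant '{"jaw":[-1,-1,-1,-1,-1],"dp":[[-11,-0.5,0],[-22,-3.5,0],[-32,-8,0],[-42,-13.5,0],[-42,-13.5,0]],"turn":[0,0,0,0,0]}'
```

```text
time: 35.2
ee_pos: [0.5799, -0.0033, 0.1107]
ee_rot: [2.219, 2.221, 0.001]
ft_force: [-1.9, -2.6, 7.7]
grip_width: 0.216
finger_force: 59.6
```

```bash
python3 -m pendant '{"jaw":[-1,-1,-1,-1,-1],"dp":[[-9,-6.7,0],[-17,-14.5,0],[-24,-23.3,0],[-30,-33,0],[-30,-33,0]],"turn":[0,0,0,0,0]}';python3 -m pendant '{"jaw":[-1,-1,-1,-1,-1],"dp":[[-4.7,-10,0],[-8,-21,0],[-10,-32,0],[-10.5,-39,0],[-10.5,-39,0]],"turn":[0,0,0,0,0]}'
```

```text
time: 35.7
ee_pos: [0.5502, -0.0363, 0.1109]
ee_rot: [2.213, 2.214, 0.005]
ft_force: [12.6, -27.4, -4.7]
grip_width: 0.21
finger_force: 60.0
time: 36.2
ee_pos: [0.5089, -0.0455, 0.1108]
ee_rot: [2.216, 2.218, 0.001]
ft_force: [1.1, -21.1, 5.6]
grip_width: 0.212
finger_force: 61.8
```

```bash
python3 -m pendant '{"jaw":[-1,-1,-1],"dp":[[-1.5,-2,0],[-1.5,-4,0],[-1.5,-4,0]],"turn":[0,0,0]}';python3 -m pendant '{"jaw":[-1,-1],"dp":[[0,-2,0],[0,-2,0]],"turn":[0,0]}';python3 -m pendant '{"jaw":[-1,-1],"dp":[[0,-2,0],[0,-2,0]],"turn":[0,0]}'
```

```text
time: 36.5
ee_pos: [0.5059, -0.0457, 0.1108]
ee_rot: [2.217, 2.217, 0.005]
ft_force: [6.0, -9.3, 4.0]
grip_width: 0.218
finger_force: 61.7
time: 36.7
ee_pos: [0.5035, -0.0462, 0.1107]
ee_rot: [2.216, 2.218, 0.002]
ft_force: [1.7, -15.4, 6.7]
grip_width: 0.211
finger_force: 62.0
time: 36.9
ee_pos: [0.5028, -0.0463, 0.1108]
ee_rot: [2.215, 2.216, 0.006]
ft_force: [9.2, -14.2, 0.8]
grip_width: 0.21
finger_force: 61.5
```

```bash
python3 -m pendant '{"jaw":[-1,-1],"dp":[[0,-2,0],[0,-2,0]],"turn":[0,0]}';python3 -m pendant '{"jaw":[-1,-1],"dp":[[0,-1,0],[0,-1,0]],"turn":[0,0]}'
```

```text
time: 37.1
ee_pos: [0.5027, -0.0463, 0.1108]
ee_rot: [2.213, 2.213, 0.01]
ft_force: [20.4, -11.2, -6.1]
grip_width: 0.209
finger_force: 61.1
time: 37.3
ee_pos: [0.5026, -0.0463, 0.1108]
ee_rot: [2.212, 2.212, 0.012]
ft_force: [24.2, -11.0, -8.5]
grip_width: 0.21
finger_force: 60.9
```

```bash
python3 -m pendant '{"jaw":[-1,-1,0,0,0],"dp":[[0,3,0],[0,3,0],[0,3,0],[0,3,0],[0,3,0]],"turn":[0,0,0,0,0]}';python3 -m pendant '{"jaw":[0,0,0,0,0],"dp":[[0,0,-45],[0,0,-90],[0,0,-130],[0,0,-130],[0,0,-130]],"turn":[0,0,0,0,0]}';python3 -c "
from h import *
s=cap('wrist','w12.png');print(go([.622,.2685,.24]),px(s,[.5028,-.2007,.101]),px(s,[.504,-.0427,.137]))"
```

```text
time: 37.8
ee_pos: [0.4995, -0.0439, 0.1094]
ee_rot: [-2.22, -2.222, 0.0]
ft_force: [0.4, -1.0, -0.4]
grip_width: 0.505
finger_force: 0.0
time: 38.3
ee_pos: [0.4996, -0.0437, 0.2397]
ee_rot: [2.219, 2.222, 0.001]
ft_force: [0.3, -0.5, -0.1]
grip_width: 0.498
finger_force: 0.0
[312.  123.1  -1.3] (np.float64(323.34382435124536), np.float64(332.65112387758904)) (np.float64(325.95318721601575), np.float64(192.84543733744252))
```

View pics/w12.png

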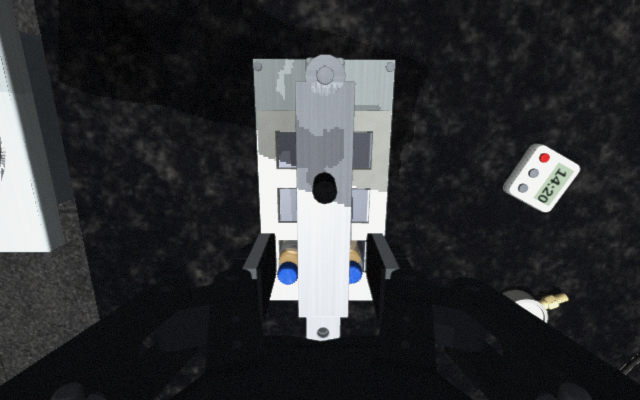

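```bash
python3 -m pendant '{"jaw":[0.2,0.2,0.2,0.2,0.2],"dp":[[46,18,0],[92,36,0],[138,54,0],[184,72,0],[225,89,0]],"turn":[0,0,0,0,0]}';python3 -m pendant '{"jaw":[0.2,0.2,0.2,0.2,0.2],"dp":[[44,17,0],[87,34,0],[87,34,0],[87,34,0],[87,34,0]],"turn":[-0.14,-0.28,-0.436,-0.436,-0.436]}';python3 -m pendant '{"jaw":[0.2,0.2],"dp":[[0,0,0],[0,0,0]],"turn":[0,0]}';python3 -c "
from h import *
c=cap('wrist','w13.png'); P=cloud(c)
k=(P[...,2]>.114)&(P[...,2]<.128)&(abs(P[...,0]-.622)<.025)&(abs(P[...,1]-.268)<.025)
v,u=np.nonzero(k);print(len(u),P[k].min(0),P[k].max(0)); print(pw(c,(u.min()+u.max()+1)/2,(v.min()+v.max())/2,.121), go([.622,.2685,.11]))
k=k&(P[...,2]>.1175);v,u=np.nonzero(k);print(cv2.minAreaRect(np.stack([u,v],1).astype(np.float32)))"
```

```text
time: 38.85
ee_pos: [0.5884, 0.1835, 0.2372]
ee_rot: [-2.218, -2.222, 0.004]
ft_force: [1.0, -0.1, -0.5]
grip_width: 0.602
finger_force: 0.0
time: 39.35
ee_pos: [0.622, 0.2678, 0.2378]
ee_rot: [-1.692, -2.645, 0.003]
ft_force: [0.4, -0.5, -0.5]
grip_width: 0.598
finger_force: 0.0
time: 39.55
ee_pos: [0.6225, 0.2674, 0.2394]
ee_rot: [-1.691, -2.647, 0.0]
ft_force: [-0.2, -0.3, 0.1]
grip_width: 0.598
finger_force: 0.0
371 [0.61362761 0.2589987  0.1140751 ] [0.63269062 0.27831746 0.12342407]
[0.62340824 0.26948282 0.121     ] [ 1.100e+00 -1.000e-01  1.296e+02]
((322.0, 188.0), (18.0, 18.0), 90.0)
```

```bash
python3 -m pendant '{"jaw":[0.2,0.2,0.2,0.2,0.2],"dp":[[1.5,0,45],[1.5,0,85],[1.5,0,120],[1.5,0,147],[1.5,0,147]],"turn":[0,0,0,0,0]}';  python3 -m pendant '{"jaw":[-1,-1,-1,-1,-1],"dp":[[0,0,0],[0,0,0],[0,0,0],[0,0,0],[0,0,0]],"turn":[0,0,0,0,0]}';python3 -m pendant '{"jaw":[-1,-1,-1,-1,-1],"dp":[[0,0,-10],[0,0,-50],[0,0,-95],[0,0,-140],[0,0,-170]],"turn":[0,0,0,0,0]}';python3 -c "
from h import *
print(go([.5028,-.2007,.26]))"
```

```text
time: 40.1
ee_pos: [0.6203, 0.2687, 0.089]
ee_rot: [-1.687, -2.646, 0.007]
ft_force: [-0.8, -0.2, 0.1]
grip_width: 0.6
finger_force: 0.0
time: 40.6
ee_pos: [0.6227, 0.2699, 0.0946]
ee_rot: [1.686, 2.648, 0.004]
ft_force: [-0.8, 0.2, 6.8]
grip_width: 0.176
finger_force: 59.1
time: 41.1
ee_pos: [0.6221, 0.2698, 0.2673]
ee_rot: [1.686, 2.648, 0.006]
ft_force: [0.2, 0.9, -1.6]
grip_width: 0.171
finger_force: 58.7
[-375.8 -307.2    6.1]
```

```bash
python3 -m pendant '{"jaw":[-1,-1,-1,-1,-1],"dp":[[-38,-31,0],[-76,-62,0],[-114,-93,0],[-152,-124,0],[-190,-155,0]],"turn":[0,0,0,0,0]}'; python3 -m pendant '{"jaw":[-1,-1,-1,-1,-1],"dp":[[-30,-24,0],[-60,-49,0],[-90,-73,0],[-120,-97,0],[-140,-114,0]],"turn":[0.14,0.28,0.42,0.56,0.70]}';python3 -m pendant '{"jaw":[-1,-1,-1],"dp":[[0,0,0],[0,0,0],[0,0,0]],"turn":[0.13,0.26,0.26]}'; python3 -c "
from h import *
s=ctrl.state();print(go([.5028,-.2007,.25]),R(s['ee_rot']).round(3))"
```

```text
time: 41.6
ee_pos: [0.561, 0.0303, 0.2636]
ee_rot: [1.686, 2.649, 0.001]
ft_force: [1.8, -0.3, -0.1]
grip_width: 0.172
finger_force: 58.9
time: 42.1
ee_pos: [0.5171, -0.1452, 0.2636]
ee_rot: [2.499, 1.902, 0.001]
ft_force: [0.2, 0.6, -0.3]
grip_width: 0.174
finger_force: 58.9
time: 42.4
ee_pos: [0.5176, -0.1434, 0.2633]
ee_rot: [2.721, 1.568, 0.001]
ft_force: [0.1, 0.2, -0.2]
grip_width: 0.172
finger_force: 58.8
[-57.   15.9  13.3] [[ 0.502  0.865  0.001]
 [ 0.865 -0.502 -0.   ]
 [ 0.     0.001 -1.   ]]
```

```bash
python3 -m pendant '{"jaw":[-1,-1,-1,-1,-1],"dp":[[-30,8,0],[-57,16,0],[-57,16,30],[-57,16,58],[-57,16,58]],"turn":[0,0,0,0,0]}';python3 -m pendant '{"jaw":[-1,-1],"dp":[[0,0,0],[0,0,0]],"turn":[0,0]}'; python3 -c "
from h import *
c=cap('wrist','w14.png');s=ctrl.state();p=s['ee_pos'];print(p,go([.5028,-.2007,.2]))
for q in ([.5028,-.2007,.101],p-[0,0,.0866],p-[0,0,.0146]): print(px(c,q))
a=cv2.imread('pics/w14.png');cv2.imwrite('pics/v14.png',cv2.resize(a[130:330,220:420],(600,600),interpolation=cv2.INTER_CUBIC))"
```

```text
time: 42.9
ee_pos: [0.502, -0.1999, 0.2022]
ee_rot: [-2.714, -1.574, 0.004]
ft_force: [-0.9, -0.1, -1.3]
grip_width: 0.181
finger_force: 58.8
time: 43.1
ee_pos: [0.5038, -0.2006, 0.206]
ee_rot: [2.717, 1.573, 0.002]
ft_force: [0.0, 0.1, -1.0]
grip_width: 0.175
finger_force: 58.8
[ 0.50380536 -0.20061118  0.20594936] [-0.6 -0.8  5.9]
(np.float64(319.2659719279187), np.float64(194.1267646799271))
(np.float64(320.33646820654667), np.float64(199.80562180668275))
(np.float64(320.5368569816532), np.float64(237.70736931132114))
```

View pics/v14.png

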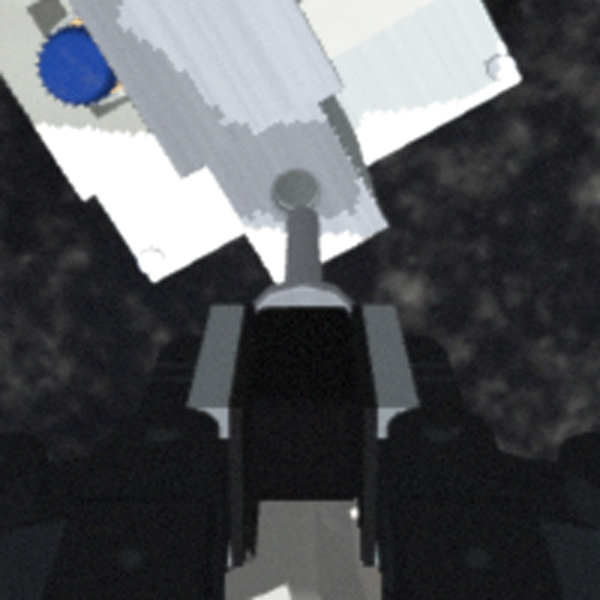

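```bash
python3 -m pendant '{"jaw":[-1,-1,-1,-1,-1],"dp":[[-0.6,-0.8,6],[-0.6,-0.8,12],[-0.6,-0.8,18],[-0.6,-0.8,22],[-0.6,-0.8,22]],"turn":[0,0,0,0,0]}';python3 -m pendant '{"jaw":[-1,-1,-1,-1,-1],"dp":[[0,0,2],[0,0,4],[0,0,6],[0,0,8],[0,0,8]],"turn":[0,0,0,0,0]}';python3 -c "
from h import *
print(go([.5028,-.2007,.12]))"
```

```text
time: 43.65
ee_pos: [0.502, -0.2006, 0.1816]
ee_rot: [-2.719, -1.571, 0.001]
ft_force: [0.1, -0.7, -0.1]
grip_width: 0.172
finger_force: 58.8
time: 44.15
ee_pos: [0.5021, -0.2006, 0.1741]
ee_rot: [-2.72, -1.571, 0.0]
ft_force: [0.2, -0.1, -0.4]
grip_width: 0.176
finger_force: 58.8
[ 0.3  0.7 54.1]
```

```bash
python3 -m pendant '{"jaw":[-1,-1,-1,-1,-1],"dp":[[0.3,0.6,5],[0.3,0.6,12],[0.3,0.6,20],[0.3,0.6,28],[0.3,0.6,28]],"turn":[0,0,0,0,0]}';python3 -m pendant '{"jaw":[-1,-1,-1,-1,-1],"dp":[[0,0,7],[0,0,14],[0,0,20],[0,0,24],[0,0,24]],"turn":[0,0,0,0,0]}'
```

```text
time: 44.65
ee_pos: [0.5024, -0.2005, 0.145]
ee_rot: [-2.719, -1.57, 0.002]
ft_force: [0.0, 0.4, -0.9]
grip_width: 0.177
finger_force: 58.8
time: 45.15
ee_pos: [0.5027, -0.2006, 0.1217]
ee_rot: [-2.719, -1.571, 0.001]
ft_force: [0.1, -0.0, -1.4]
grip_width: 0.176
finger_force: 58.8
```

Expected seat at TCP ≈ 0.1156.

```bash
python3 -m pendant '{"jaw":[-1,-1,-1],"dp":[[0,0,2],[0,0,4],[0,0,4]],"turn":[0,0,0]}';python3 -m pendant '{"jaw":[-1,-1],"dp":[[0,0,1.5],[0,0,1.5]],"turn":[0,0]}';python3 -m pendant '{"jaw":[-1,-1],"dp":[[0,0,1],[0,0,1]],"turn":[0,0]}';python3 -m pendant '{"jaw":[-1,-1],"dp":[[0,0,1],[0,0,1]],"turn":[0,0]}'
```

```text
time: 45.45
ee_pos: [0.5028, -0.2007, 0.1183]
ee_rot: [-2.72, -1.572, -0.0]
ft_force: [0.1, -0.4, -1.2]
grip_width: 0.176
finger_force: 58.8
time: 45.65
ee_pos: [0.5029, -0.2007, 0.1168]
ee_rot: [-2.72, -1.572, -0.0]
ft_force: [-0.2, 0.4, 0.5]
grip_width: 0.177
finger_force: 58.8
time: 45.85
ee_pos: [0.5029, -0.2007, 0.1158]
ee_rot: [-2.72, -1.572, -0.0]
ft_force: [-0.1, 1.3, -1.1]
grip_width: 0.176
finger_force: 58.8
time: 46.05
ee_pos: [0.5033, -0.2008, 0.1155]
ee_rot: [2.719, 1.571, 0.002]
ft_force: [0.8, 1.9, 6.0]
grip_width: 0.175
finger_force: 59.9
```

Contact at 0.1155, as expected: home. Press slightly, then release and rise.

```bash
python3 -m pendant '{"jaw":[-1,-1],"dp":[[0,0,1],[0,0,1]],"turn":[0,0]}';python3 -m pendant '{"jaw":[-1,-0.3,-0.3,-0.3,-0.3],"dp":[[0,0,-1.5],[0,0,-1.5],[0,0,-1.5],[0,0,-1.5],[0,0,-1.5]],"turn":[0,0,0,0,0]}';python3 -m pendant '{"jaw":[-0.3,-0.3,-0.3,-0.3,-0.3],"dp":[[0,0,-15],[0,0,-55],[0,0,-100],[0,0,-140],[0,0,-180]],"turn":[0,0,0,0,0]}';python3 -m pendant '{"jaw":[-0.3,-0.3,-0.3,-0.3,-0.3],"dp":[[40,0,0],[85,0,0],[130,0,0],[170,0,0],[170,0,0]],"turn":[0,0,0,0,0]}';python3 -c "
from h import *
cap('scene','s15.png');c=cap('top','t15.png');P=cloud(c)
k=(P[...,2]>.128)&(P[...,2]<.16)&(abs(P[...,0]-.503)<.025)&(abs(P[...,1]+.2)<.025);print(k.sum(),np.median(P[k],0) if k.any() else 0)
a=[cv2.imread('pics/s15.png')[180:380,240:460],cv2.imread('pics/t15.png')[130:270,215:455]]
cv2.imwrite('pics/v15.png',np.hstack([cv2.resize(a[0],(385,350)),cv2.resize(a[1],(400,350))]))"
```

```text
time: 46.25
ee_pos: [0.5038, -0.2008, 0.1154]
ee_rot: [2.718, 1.57, 0.003]
ft_force: [-0.3, 3.4, 15.8]
grip_width: 0.179
finger_force: 61.2
time: 46.75
ee_pos: [0.5028, -0.2007, 0.1152]
ee_rot: [-2.72, -1.571, 0.0]
ft_force: [0.1, 0.0, 0.8]
grip_width: 0.342
finger_force: 0.0
time: 47.25
ee_pos: [0.5026, -0.2006, 0.2971]
ee_rot: [2.72, 1.571, 0.0]
ft_force: [0.2, -0.6, -0.4]
grip_width: 0.35
finger_force: 0.0
time: 47.75
ee_pos: [0.5892, -0.0499, 0.2949]
ee_rot: [-2.717, -1.576, -0.001]
ft_force: [-0.3, -0.4, -0.9]
grip_width: 0.351
finger_force: 0.0
5 [ 0.50455517 -0.20608697  0.1425454 ]
```

View pics/v15.png

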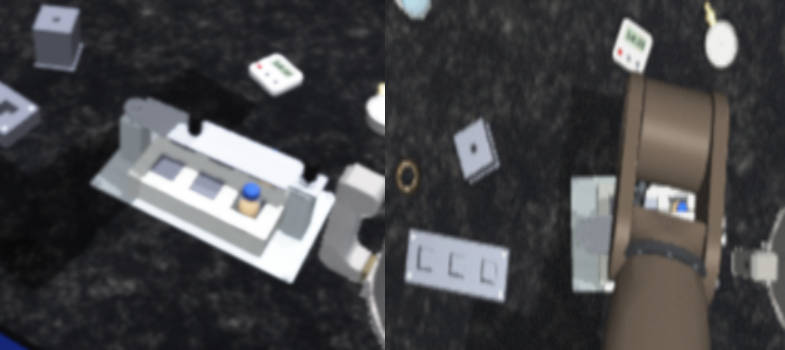

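The rod is home (top at 0.1425 m against the expected 0.142), the keeper is closed and the vials are seated.

```bash
python3 -c "
from bench import ctrl
print(ctrl.hand_in())"
```

```text
the job is handed in; nothing more can be done
None
```

The job is done and handed in. The rod found cells 3 and 6 empty and cell 2 taken, there were two sample vials and they now stand on the floors of cells 3 and 6, and the keeper is closed and locked with the rod fully home (about 48 s on the robot's clock).

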